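# Clamp a seed jar with a ratchet lever

### The job

Stand the large seed jar upright in the cradle of the shaker's ratchet clamp, between its pad and its back stop, and let go of it. Then pump the clamp's lever by its upright grip, one tooth a stroke, until the pad presses the jar against the back stop with about 12 N - feel it at the grip; more than 20 N dents the jar - and let the lever come back to rest. Never push the pad itself with the fingers, and leave the small jar, the mug and the dish alone.

Things in the scene. Friction and masses are not known exactly. Their poses are not given: they have to be found in the camera images.
- jar_mid (a point): Centre of the larger clear plastic seed jar with a red screw lid and a blank label: a cylinder 56 mm in diameter and 76 mm tall in all (lid 58 mm in diameter, top 14 mm), standing upright on the bench; this point is on its axis, 38 mm above its underside. About 0.16 kg.
- seat (a point): Centre of the ratchet clamp's cradle floor, on its surface, 12 mm above the bench. y: the clamp axis, from the pad (-y side) to the grey back stop (+y side); z up; the lever grip is on the -x, -y side. Two rails 12 mm high run along y, inner faces 32 mm either side in x. The stop, 56 mm above this floor, is set anew each time: its face is 32 to 40 mm away in +y; the jar slides until it bears on it.
- pad: Pressing plate, 40 mm wide (x), 36 mm high. Origin: centre of its face, 46 mm above the bench, looking along seat's +y; at first 34 to 66 mm from seat. It sits on a telescopic sprung ram on a toothed bar of 6 mm pitch. The jar slides to the stop and the ram takes up an unknown 0 to 18 mm of play, all at under 4 N; only then each tooth adds 6 N (spring 1 N per mm).
- handle (a point): Middle of the lever's upright black round grip, a freely turning sleeve 18 mm in diameter, 60 mm tall above the lever bar (bar top 66 mm, grip top 127 mm, this point 97 mm above the bench). It is 155 mm from the pivot and moves on a level circle about it; the working stroke, 21 mm long, goes along seat's +y.
- pivot (a point): The lever's upright pivot axis, 61 mm above the bench. An empty stroke needs a push of about 3 N on the grip near its end; each newton at the pad adds 0.48 N to it (12 N: 6 N more). Near the end of a stroke the pad presses 1 to 2 N more than it keeps once the lever is back.
- lever (a joint): Lever angle, rad: 0 at rest, growing on the working stroke (clockwise from above), end stop at 0.135. Pushing it past 0.11 advances the bar one tooth; going back below 0.015 picks up the next; one stroke cannot take two teeth. A spring returns it to 0 when let go.
- small_jar: Bystander: a small jar of the same kind, 40 mm in diameter, 50 mm tall; origin at the centre of its underside.
- mug: Bystander: a steel mug, 72 mm in diameter, 85 mm tall, with a handle; origin at the centre of its underside.
- dish: Bystander: a white dish, 110 mm in diameter, 35 mm high; origin at the centre of its underside.
Mind the look-alikes: they are no part of the job. What is shaped like the part that bears jar_mid but blue or green is not meant.

How it is judged:
By the outcome, as a careful person would: the job done as asked, in the order asked, and still so for the second after the job is handed in, with the robot touching nothing.
It also fails if it takes over 72 s, if anything falls off the work surface, if the arm or the gripper's body presses on something with over 40 N, if the wrist force passes 120 N, or if a joint passes its speed limit or range.

### The arm

A 6-joint arm with a two-finger parallel gripper is mounted at the origin on the work surface. World frame = base frame: x ahead of the robot, y to its left, z up, the work surface at z = 0. Lengths are in m, angles in degrees, forces in N, time in s.
With the tool pointing down it reaches from about 0.3 to 0.75 m from the base axis. Payload 8.5 kg.
Tool frame: the origin (TCP) lies on the centre line of the jaws, within the pads' length; the fingertips stand env.tips_ahead ahead of it and the grasp point (between the pads) lies 8 mm behind it (env.tips_ahead is the distance from the TCP to the fingertips, in m); z points along the fingers, y is the direction in which the jaws open and shut (so a half turn about z gives the same grasp; the last joint's range is limited). The gripper opens to 85 mm and grips with 20 to 120 N. Pads are 22 mm wide; open, the fingers measure 114 mm over their backs; the gripper's body (76 mm by 85 mm) begins 54 mm behind the grasp point. The pads swing forward as they close: fully open they stand 13 mm farther back than shut.
Start: joints at [-12.336, 21.807, 74.336, -0, 83.858, -12.336], TCP at [0.55, 0, 0.222] pointing down, gripper open.
Joint ranges: [-178.18, 178.18], [-50.72, 133.34], [12.68, 142.11], [-81.47, 261.47], [9.98, 163.14], [-165.26, 165.26]. Speed limits (degrees/s): [136.94, 136.94, 180, 180, 180, 180].

### API

Orientations are given as a 3x3 rotation matrix whose columns are the frame's x, y, z axes.
In Python, from rig import env gives the robot as it stands.
- The arm moves only by the tool servo_tool, never from a script. Its argument "commands" is a list of rows, each an object with "linear": the shift along the tool's x, y, z in mm, a list of three; "angular": the turn, a rotation vector about the tool's x, y, z in degrees, a list of three; "gripper": the opening, from -1 (shut) to 1 (fully open). In form: [{"linear": [x, y, z], "angular": [rx, ry, rz], "gripper": gripper}, ...]. A call has 1 to 20 rows; each row is the pose to reach, as a shift and turn from the pose commanded when the call began, along the tool's axes at that moment; what a row does not reach only later rows make up. A row lasts 1/10 s, in which the tool goes at most 50 mm and 8.59 degrees, less where a joint would pass 70% of its speed; a pose out of reach is approached as far as the arm can. A call with a gripper value outside its range is refused whole. The fingers move at their own pace and stop on an object; "force" is the grip in N (left out, the last holds). Time passes only in rows, so rows that repeat a pose let the fingers close. It gives the time, the measured TCP pose, the force and the opening at its end, in the units of the state.
- env.observe(): the state, without advancing time (a new reading comes with each control period).
- env.get_image(name): name is "scene" or "side" or "wrist"; returns a dict with "frame" (420x560x3 uint8, blue, green, red), "fx", "fy", "cx", "cy" (pixels), "k1" (the pictures are not rectified: a ray, as slopes to the right and down, at radius r is drawn at 1 + k1 r^2 times it, then the intrinsics apply), "cam_to_world" (4x4, takes a point from camera to world coordinates); the wrist camera has in their place "T_tool_cam" (4x4, takes a point from camera to tool coordinates, whose origin is the TCP and whose axes are the flange's). Camera axes: x right, y up, looking along -z (the intrinsics and any distortion apply to the point x, -y, -z); pixel columns grow to the right and rows downward; lengths in m; the calibration is good to about 2 mm. A picture is of the moment at which its call begins: read the wrist's pose just before it. There is no depth.
- env.close_job(): hands the job in, once; it reports no verdict.
Trained networks look in a picture, given as the dict that the camera call returned (one of the last four; its "shot" number tells which), for a name from the list of things; names that differ only in an ending like _2 or _b are one class to them, and where a whole thing is asked for, a point or a joint stands for the part that bears it (a point fixed in the world has none). Each returns a list of dicts, best first, with "confidence" (0 to 1); they miss things now and then, are a little off and sometimes report something else, mostly with a low value. They report only what shows in the picture. A call takes as long as a camera call. They do not tell look-alikes from the thing itself.
- env.trace(picture, query): "pixels" (420x560 bool, what is visible of it) and "extent" ([left, top, right, bottom] in pixels, round what is visible of it).
The state is a dict: "time_s": time; "q": joint angles; "qvel": joint speeds; "joint_efforts": joint torques, N m; "position": TCP position; "tool_rot": TCP orientation; "ft_force": force on the tool from outside, world axes, zero at the start; "wrist_torque": the same for the moment, N m; "grip_width": finger opening in m.
Only numpy, scipy, OpenCV 4.12 (cv2) and the standard library are available. Lean on these libraries where they do the work, as an engineer would, in place of code of your own. Each camera call takes 0.05 s, during which the arm holds its last target.

## Working session

There is one attempt and no reset: what is moved stays moved. The work goes in short steps, Python scripts to look and compute and a tool call to move; the robot and the scene stay as the last step left them, time stands still between calls to the robot, and variables do not carry over. Pictures are saved under pics/ and viewed, and the job is handed in when it is done.

Besides the shell and the picture viewer there is one more tool, called after "Request:" by a JSON object that holds its "api" and its "payload". servo_tool: Moves the arm, as the interface text tells. Its arguments: {"type":"object","properties":{"commands":{"type":"array","items":{"type":"object","properties":{"linear":{"type":"array","items":{"type":"number"}},"angular":{"type":"array","items":{"type":"number"}},"gripper":{"type":"number"}}}},"force":{"type":"number"}},"required":["commands"]}

```bash
ls; mkdir -p pics; cat > h.py <<'E'
import numpy as np, cv2
from rig import env
def ray(im,u,v,T=None):
    T=np.array(im["cam_to_world"]) if T is None else T
    xd=(u-im["cx"])/im["fx"]; yd=(v-im["cy"])/im["fy"]
    x,y=xd,yd
    for _ in range(20):
        r2=x*x+y*y; s=1+im["k1"]*r2; x,y=xd/s,yd/s
    d=T[:3,:3]@np.array([x,-y,-1.0]); return T[:3,3],d/np.linalg.norm(d)
def atz(im,u,v,z,T=None):
    o,d=ray(im,u,v,T); return o+d*(z-o[2])/d[2]
def proj(im,p,T=None):
    T=np.array(im["cam_to_world"]) if T is None else T
    c=np.linalg.inv(T)@np.append(np.array(p,float),1); x,y=c[0]/-c[2],-c[1]/-c[2]
    s=1+im["k1"]*(x*x+y*y); return np.array([im["fx"]*x*s+im["cx"],im["fy"]*y*s+im["cy"]])
def tri(a,b):
    (o1,d1),(o2,d2)=a,b
    A=np.stack([d1,-d2],1); t=np.linalg.lstsq(A,o2-o1,rcond=None)[0]
    p,q=o1+t[0]*d1,o2+t[1]*d2; return (p+q)/2,np.linalg.norm(p-q)
def wristT(im,st):
    T=np.eye(4); T[:3,:3]=st["tool_rot"]; T[:3,3]=st["position"]; return T@np.array(im["T_tool_cam"])
E
python3 - <<'E'
from h import *
import pickle
print(env.tips_ahead, env.observe())
for n in ["scene","side","wrist"]:
    st=env.observe(); im=env.get_image(n); cv2.imwrite(f"pics/{n}0.png",im["frame"])
    pickle.dump((im,st),open(f"{n}0.pkl","wb"))
    for q in ["jar_mid","seat","pad","handle","pivot","lever","small_jar"]:
        try: r=env.trace(im,q)
        except Exception as e: print(n,q,e); continue
        print(n,q,[(round(x["confidence"],2),x["extent"]) for x in r][:4])
E
```

```text
pics
0.011 {'time_s': 0.0, 'q': array([-1.23365206e+01,  2.18395927e+01,  7.43853521e+01,  1.17997687e-04,
        8.38578337e+01, -1.23374795e+01]), 'qvel': array([ 0.09622945,  0.01546359,  0.0015324 , -0.03911605, -0.01541385,
       -0.07822006]), 'joint_efforts': array([-1.00240642e-03, -4.48466885e+01, -2.31285810e+01, -2.87182611e-04,
        4.73836102e-03,  1.77242771e-05]), 'position': array([5.49688495e-01, 5.92549734e-05, 2.21021364e-01]), 'tool_rot': array([[-1.62935335e-05,  9.99999004e-01, -1.41095888e-03],
       [ 9.99999952e-01,  1.67319019e-05,  3.10677050e-04],
       [ 3.10700348e-04, -1.41095375e-03, -9.99998956e-01]]), 'ft_force': array([ 0.50487055, -0.37665384,  0.52183995]), 'wrist_torque': array([-0.00053987,  0.01650785,  0.00480822]), 'grip_width': 0.08517523135426935}
scene jar_mid [(0.79, [180.0, 149.4, 203.5, 185.6]), (0.75, [202.6, 171.2, 226.5, 204.7]), (0.69, [179.4, 188.0, 207.2, 225.7]), (0.59, [155.8, 172.1, 183.1, 207.2])]
scene seat [(0.58, [229.0, 193.0, 385.9, 302.1])]
scene pad [(0.59, [316.4, 239.6, 330.7, 267.1]), (0.53, [154.7, 172.9, 179
[... 452 characters left out ...]
[264.1, 179.2, 277.0, 191.8]), (0.3, [349.0, 257.8, 394.0, 306.0])]
side handle []
side pivot [(0.91, [234.5, 166.9, 341.5, 245.2]), (0.73, [278.5, 294.2, 316.0, 342.6])]
side lever [(0.86, [256.6, 192.0, 316.2, 214.8])]
side small_jar [(0.68, [375.5, 312.8, 399.1, 349.1])]
wrist jar_mid [(0.74, [202.7, 282.9, 257.7, 362.7]), (0.57, [116.6, 267.0, 186.4, 311.7]), (0.48, [82.9, 398.6, 108.8, 412.5]), (0.29, [308.5, 318.4, 374.9, 395.0])]
wrist seat [(0.94, [209.8, 0.6, 417.6, 200.5])]
wrist pad [(0.47, [306.1, 0.0, 323.4, 7.5])]
wrist handle [(0.9, [208.0, 61.2, 413.9, 133.8])]
wrist pivot [(0.9, [208.2, 0.0, 416.8, 201.1])]
wrist lever [(0.96, [208.9, 64.9, 419.3, 140.4])]
wrist small_jar []
```

View pics/scene0.png

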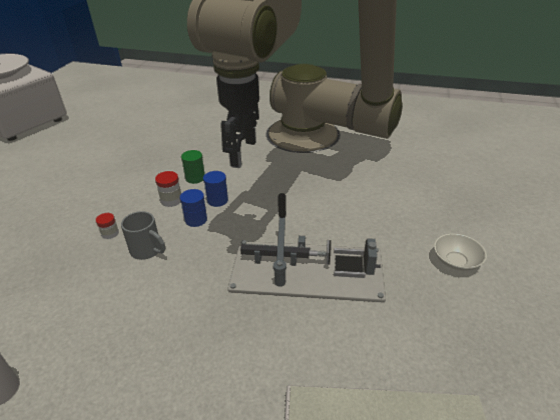

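View pics/side0.png

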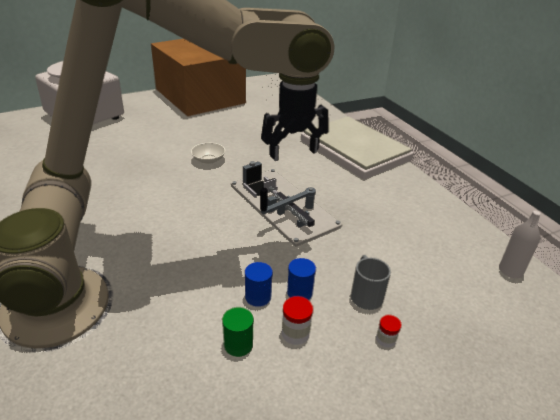

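View pics/wrist0.png

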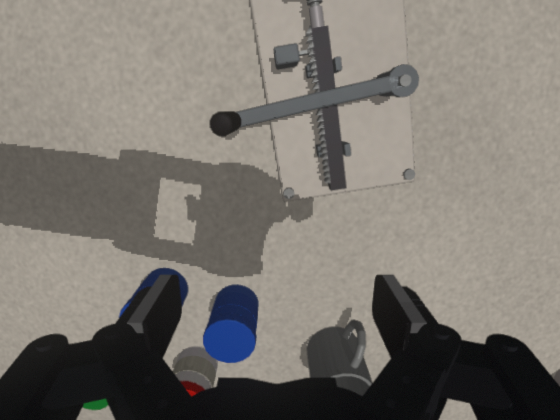

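```bash
python3 - <<'E'
import cv2
a=cv2.imread("pics/scene0.png")[140:310,140:400]; cv2.imwrite("pics/sc_crop.png",cv2.resize(a,None,fx=3,fy=3,interpolation=cv2.INTER_CUBIC))
a=cv2.imread("pics/side0.png")[160:360,210:410]; cv2.imwrite("pics/si_crop.png",cv2.resize(a,None,fx=3,fy=3,interpolation=cv2.INTER_CUBIC))
E
```

```text
(no output)
```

View pics/sc_crop.png

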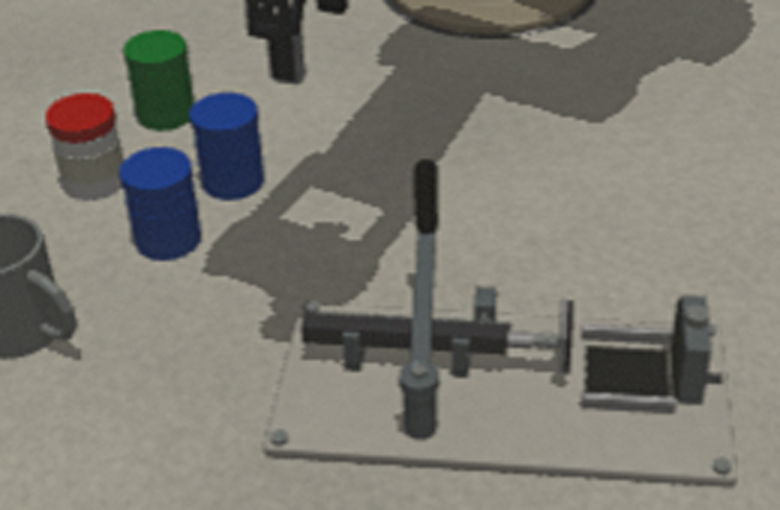

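View pics/si_crop.png

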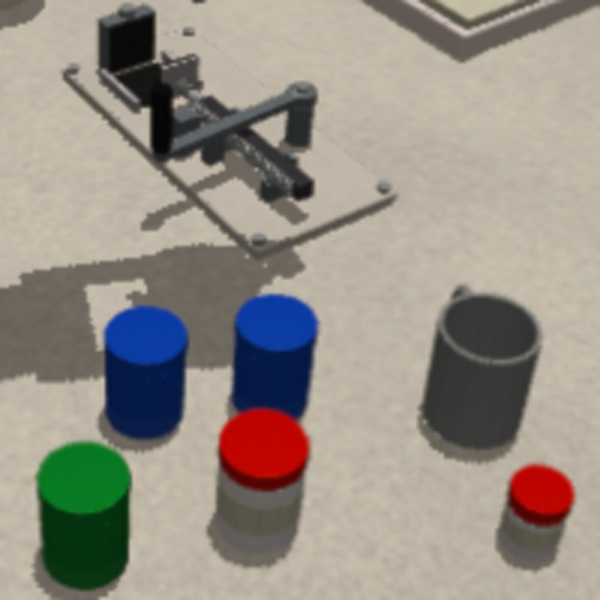

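The candidates for jar_mid in the scene image are:
- red-lid clear jar (169,188)
- green can (193,166)
- blue cans (216,189) and (194,208)
- small red-lid jar (107,225), which is too small

I choose the red-lid one at (169,188), and the crops confirm it: clear body, red lid and label. The clamp has its pad at about (328,253) and its stop at (371,257) in the scene image, with the seat between them.

```bash
python3 - <<'E'
from h import *
import pickle
I={n:pickle.load(open(n+"0.pkl","rb")) for n in ["scene","side","wrist"]}
sc,si=I["scene"][0],I["side"][0]; wr=I["wrist"][0]; Tw=wristT(wr,I["wrist"][1])
print("campos",sc["cam_to_world"][:3,3],si["cam_to_world"][:3,3],Tw[:3,3])
def red(im,box,thr):
    f=im["frame"].astype(int); m=((f[...,2]>120)&(f[...,1]<60)&(f[...,0]<60)).astype(np.uint8)
    x0,y0,x1,y1=box; k=np.zeros_like(m); k[y0:y1,x0:x1]=m[y0:y1,x0:x1]; ys,xs=np.nonzero(k); return xs.mean(),ys.mean(),len(xs),xs.min(),xs.max(),ys.min(),ys.max()
print(red(sc,(150,165,190,215),0)); print(red(si,(275,290,320,345),0))
# lids: crop coords -> top centre
C=lambda x,y,o:(x/3+o[0],y/3+o[1])
so,io=(140,140),(210,160)
items={"jar":((81,109),(264,437)),"green":((157,48),(85,470)),"blueA":((224,112),(146,335)),"blueB":((157,168),(276,321))}
for k,(a,b) in items.items():
    a=C(*a,so);b=C(*b,io)
    print(k,atz(sc,*a,.076).round(4),atz(si,*b,.076).round(4),tri(ray(sc,*a),ray(si,*b)))
# bystanders
print("mug",atz(sc,141,222,.085),atz(si,372,268,.085)); print("small",atz(sc,106,219,.05),atz(si,*C(541,490,io),.05)); print("dish",atz(sc,459,245,.035))
# grip top / bottom
print("grip top",atz(sc,*C(426,163,so),.127),atz(si,*C(161,90,io),.127), "wrist",atz(wr,216,123,.127,Tw))
print("pivot top", atz(sc,*C(419,376,so),.07),atz(wr,404,80,.07,Tw), atz(si,*C(303,90,io),.07))
# seat floor black corners (scene)
for p in [(586,345),(668,347),(668,398),(585,393)]: print("floor",atz(sc,*C(*p,so),.012))
for p in [(280,437),(722,466)]: print("bolt sc",atz(sc,*C(*p,so),.008))
for p in [(258,240),(384,188),(71,70)]: print("bolt si",atz(si,*C(*p,io),.008))
for p in [(289,192),(409,174)]: print("bolt wr",atz(wr,*p,.008,Tw))
E
```

```text
campos [1.2617369  0.2769396  0.70707575] [ 0.14035424 -0.76124649  0.72077892] [0.55020912 0.07796778 0.37457183]
(np.float64(166.10194174757282), np.float64(177.08252427184465), 206, np.int64(156), np.int64(177), np.int64(171), np.int64(183))
(np.float64(297.4842300556586), np.float64(307.4192949907236), 539, np.int64(283), np.int64(312), np.int64(296), np.int64(318))
jar [ 0.4379 -0.2579  0.076 ] [ 0.4415 -0.256   0.076 ] (array([ 0.44045198, -0.25680735,  0.07760715]), np.float64(0.0009763539745201527))
green [ 0.3309 -0.2357  0.076 ] [ 0.3283 -0.2377  0.076 ] (array([ 0.32874543, -0.23673405,  0.07466138]), np.float64(0.00024358964723993296))
blueA [ 0.4127 -0.1378  0.076 ] [ 0.4089 -0.1426  0.076 ] (array([ 0.40976451, -0.13970384,  0.07345389]), np.float64(0.000922432779527061))
blueB [ 0.5001 -0.1603  0.076 ] [ 0.4972 -0.1643  0.076 ] (array([ 0.49813367, -0.16194634,  0.07396462]), np.float64(0.0009361001688853047))
mug [ 0.62709146 -0.22427344  0.085     ] [ 0.62418165 -0.23142397  0.085     ]
small [ 0.60130245 -0.33751701  0.05      ] [ 0.59557647 -0.34541031  0.05      ]
dish [0.47604824 0.46251397 0.035     ]
grip top [0.50779849 0.06616822 0.127     ] [0.50700683 0.06041235 0.127     ] wrist [0.50699802 0.06732775 0.127     ]
pivot top [0.66657975 0.1030228  0.07      ] [0.66057565 0.10178762 0.07      ] [0.65736716 0.09302313 0.07      ]
floor [0.5507282 0.2002225 0.012    ]
floor [0.53786316 0.25991848 0.012     ]
floor [0.58977226 0.26612689 0.012     ]
floor [0.5995146 0.2077226 0.012    ]
bolt sc [0.68956639 0.00703566 0.008     ]
bolt sc [0.64006222 0.30923148 0.008     ]
bolt si [ 0.56565328 -0.00954803  0.008     ]
bolt si [0.69873242 0.01155358 0.008     ]
bolt si [0.51335458 0.29011936 0.008     ]
bolt wr [ 0.56468551 -0.01348116  0.008     ]
bolt wr [0.69899257 0.00751092 0.008     ]
```

Request:
{"api": "servo_tool", "payload": {"commands": [{"linear": [120, 20, -20], "angular": [0, 0, -9], "gripper": 1}, {"linear": [120, 20, -20], "angular": [0, 0, -9], "gripper": 1}, {"linear": [120, 20, -20], "angular": [0, 0, -9], "gripper": 1}, {"linear": [120, 20, -20], "angular": [0, 0, -9], "gripper": 1}, {"linear": [120, 20, -20], "angular": [0, 0, -9], "gripper": 1}, {"linear": [120, 20, -20], "angular": [0, 0, -9], "gripper": 1}]}}

```text
time_s: 1.8
position: [0.5699, 0.119, 0.2414]
tool_rot: [[-0.155, 0.988, -0.001], [0.988, 0.155, -0.0], [-0.0, -0.001, -1.0]]
ft_force: [-0.4, -0.3, 0.1]
grip_width: 0.0854
```

```bash
python3 - <<'E'
from h import *
import pickle
st=env.observe(); im=env.get_image("wrist"); cv2.imwrite("pics/wrist1.png",im["frame"]); pickle.dump((im,st),open("wrist1.pkl","wb"))
print(st["time_s"],st["position"],st["tool_rot"].round(3),st["q"].round(1))
cv2.imwrite("pics/wrist1b.png",cv2.resize(im["frame"],None,fx=1.4,fy=1.4,interpolation=cv2.INTER_CUBIC))
for q in ["seat","pad","handle"]: print(q,[(round(x["confidence"],2),x["extent"]) for x in env.trace(im,q)])
E
```

```text
1.8 [0.56985028 0.11901375 0.24136136] [[-0.155  0.988 -0.001]
 [ 0.988  0.155 -0.   ]
 [-0.    -0.001 -1.   ]] [ 0.2 24.4 66.9 -0.  88.8 -8.8]
seat [(0.89, [191.4, 0.3, 386.3, 289.7])]
pad [(0.68, [277.8, 115.9, 325.3, 137.9])]
handle [(0.7, [189.7, 204.5, 372.2, 259.3])]
```

View pics/wrist1b.png

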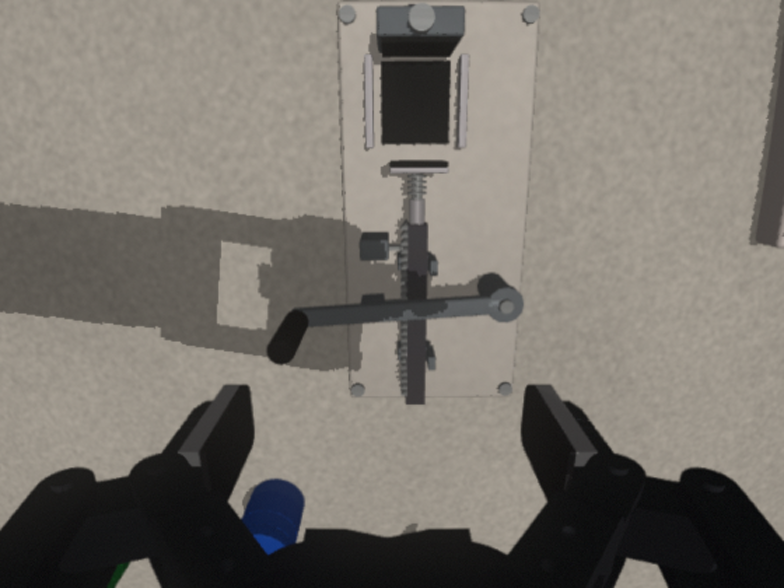

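The wrist view shows the clamp axis almost vertical in the picture: stop face at about (420,45), cradle floor centred at about (416,103), pad top edge at (419,162), grip top at (283,352) and pivot at (506,304), all in 1.4x pixels.

```bash
python3 - <<'E'
from h import *
import pickle
im,st=pickle.load(open("wrist1.pkl","rb")); T=wristT(im,st)
W=lambda x,y,z:atz(im,x/1.4,y/1.4,z,T)
for n,l in {"bolts":[(347,13,.008),(530,13,.008),(358,389,.008),(505,389,.008)],
"floor":[(382,61,.012),(450,61,.012),(382,144,.012),(448,144,.012)],
"rail top":[(370,56,.024),(462,56,.024),(371,147,.024),(461,147,.024)],
"stop top front":[(379,38,.068),(462,38,.068)],
"pad top front":[(390,162,.064),(448,162,.064)],"pivot":[(506,305,.07)],"griptop":[(283,352,.127)],"gripbot":[(295,322,.066)]}.items():
    for p in l: print(n,W(*p)[:2].round(4))
f=np.mean([W(382,61,.012),W(450,61,.012),W(382,144,.012),W(448,144,.012)],0)
a=np.deg2rad(8.9); ex=np.array([np.cos(a),np.sin(a)]); ey=np.array([-np.sin(a),np.cos(a)])
print("floor c",f)
for n,p in {"stop":(420,38,.068),"pad":(419,162,.064),"piv":(506,305,.07),"grip":(283,352,.127),"b1":(347,13,.008),"b2":(530,13,.008),"b3":(358,389,.008),"b4":(505,389,.008)}.items():
    d=(W(*p)-f)[:2]; print(n,(d@ex).round(4),(d@ey).round(4))
sc,_=pickle.load(open("scene0.pkl","rb"));
S=lambda x,y,z:atz(sc,x/3+140,y/3+140,z)
fs=np.mean([S(586,345,.012),S(668,347,.012),S(668,398,.012),S(585,393,.012)],0);print("scene floor c",fs)
for n,p in {"stop":(678,296,.068),"stop2":(677,320,.068),"padtopnear":(567,300,.064),"padbotnear":(565,372,.028)}.items():
    d=(S(*p)-fs)[:2]; print(n,(d@ex).round(4),(d@ey).round(4))
E
```

```text
bolts [0.5135 0.2892]
bolts [0.6477 0.3115]
bolts [ 0.5644 -0.0161]
bolts [0.699  0.0047]
floor [0.5443 0.2595]
floor [0.5946 0.2676]
floor [0.5535 0.2001]
floor [0.6043 0.2083]
rail top [0.5357 0.2595]
rail top [0.6014 0.2701]
rail top [0.5458 0.1966]
rail top [0.613  0.2073]
stop top front [0.5424 0.2633]
stop top front [0.5942 0.2718]
pad top front [0.5613 0.1888]
pad top front [0.6003 0.195 ]
pivot [0.6609 0.1028]
griptop [0.5127 0.0674]
gripbot [0.5092 0.064 ]
floor c [0.57419056 0.23385347 0.012     ]
stop -0.0009 0.0341
pad 0.0 -0.0425
piv 0.0654 -0.1429
grip -0.0865 -0.1549
b1 -0.0514 0.064
b2 0.0846 0.0654
b3 -0.0484 -0.2455
b4 0.0879 -0.2457
scene floor c [0.56946956 0.23349762 0.012     ]
stop -0.0223 0.0323
stop2 0.003 0.0306
padtopnear -0.0152 -0.0467
padbotnear 0.0217 -0.0454
```

Request:
{"api": "servo_tool", "payload": {"commands": [{"linear": [-429, -187, 0], "gripper": 1}, {"linear": [-429, -187, 0], "gripper": 1}, {"linear": [-429, -187, 0], "gripper": 1}, {"linear": [-429, -187, 0], "gripper": 1}, {"linear": [-429, -187, 0], "gripper": 1}, {"linear": [-429, -187, 0], "gripper": 1}, {"linear": [-429, -187, 0], "gripper": 1}, {"linear": [-429, -187, 0], "gripper": 1}, {"linear": [-429, -187, 0], "gripper": 1}, {"linear": [-429, -187, 0], "gripper": 1}, {"linear": [-429, -187, 0], "gripper": 1}, {"linear": [-429, -187, 0], "gripper": 1}, {"linear": [-429, -187, 0], "gripper": 1}]}}

```text
validation failed for argument at $.co...
```

```bash
python3 - <<'E'
from h import *
import pickle
st=env.observe(); im=env.get_image("wrist"); pickle.dump((im,st),open("wrist2.pkl","wb")); T=wristT(im,st)
print(st["time_s"],st["position"])
cv2.imwrite("pics/wrist2.png",im["frame"])
f=im["frame"].astype(int); m=((f[...,2]>120)&(f[...,1]<60)&(f[...,0]<60)).astype(np.uint8)
n,l,s,c=cv2.connectedComponentsWithStats(m)
for i in range(1,n):
    if s[i,4]>50:
        print(s[i],c[i],atz(im,*c[i],.076,T))
        cs,_=cv2.findContours((l==i).astype(np.uint8),cv2.RETR_EXTERNAL,cv2.CHAIN_APPROX_NONE)
        e=cv2.fitEllipse(cs[0]); print(e,atz(im,*e[0],.076,T))
E
```

```text
2.0 [0.56998638 0.11912871 0.241587  ]
```

View pics/wrist2.png

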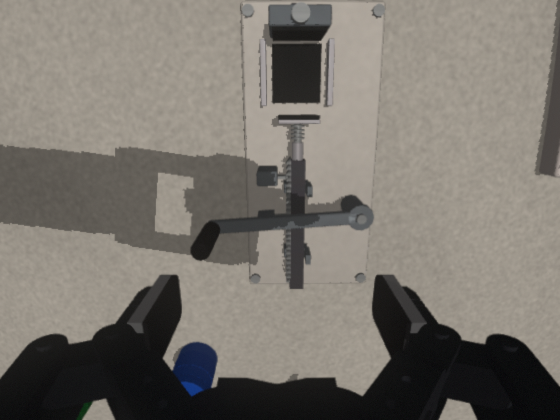

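The move was refused, probably because the angular field was missing, and the picture is unchanged.

Request:
{"api": "servo_tool", "payload": {"commands": [{"linear": [-429, -187, 0], "angular": [0, 0, 0], "gripper": 1}, {"linear": [-429, -187, 0], "angular": [0, 0, 0], "gripper": 1}, {"linear": [-429, -187, 0], "angular": [0, 0, 0], "gripper": 1}, {"linear": [-429, -187, 0], "angular": [0, 0, 0], "gripper": 1}, {"linear": [-429, -187, 0], "angular": [0, 0, 0], "gripper": 1}, {"linear": [-429, -187, 0], "angular": [0, 0, 0], "gripper": 1}, {"linear": [-429, -187, 0], "angular": [0, 0, 0], "gripper": 1}, {"linear": [-429, -187, 0], "angular": [0, 0, 0], "gripper": 1}, {"linear": [-429, -187, 0], "angular": [0, 0, 0], "gripper": 1}, {"linear": [-429, -187, 0], "angular": [0, 0, 0], "gripper": 1}, {"linear": [-429, -187, 0], "angular": [0, 0, 0], "gripper": 1}, {"linear": [-429, -187, 0], "angular": [0, 0, 0], "gripper": 1}, {"linear": [-429, -187, 0], "angular": [0, 0, 0], "gripper": 1}]}}

```text
time_s: 3.35
position: [0.4528, -0.3315, 0.2418]
tool_rot: [[-0.158, 0.987, 0.0], [0.987, 0.158, 0.0], [0.0, 0.0, -1.0]]
ft_force: [-0.4, -0.1, -0.5]
grip_width: 0.0854
```

```bash
python3 - <<'E'
from h import *
import pickle
st=env.observe(); im=env.get_image("wrist"); pickle.dump((im,st),open("wrist3.pkl","wb")); T=wristT(im,st)
print(st["time_s"],st["position"],st["ft_force"])
cv2.imwrite("pics/wrist3.png",im["frame"])
f=im["frame"].astype(int); m=((f[...,2]>120)&(f[...,1]<60)&(f[...,0]<60)).astype(np.uint8)
n,l,s,c=cv2.connectedComponentsWithStats(m)
for i in range(1,n):
    if s[i,4]>50:
        print(s[i],c[i],atz(im,*c[i],.076,T))
        cs,_=cv2.findContours((l==i).astype(np.uint8),cv2.RETR_EXTERNAL,cv2.CHAIN_APPROX_NONE)
        e=cv2.fitEllipse(cs[0]); print(e,atz(im,*e[0],.076,T))
E
```

```text
3.35 [ 0.45284678 -0.33154042  0.24180547] [-0.41823945 -0.10466174 -0.47491669]
[ 245   79   62   64 3042] [275.17455621 110.49539776] [ 0.44031687 -0.25737673  0.076     ]
((275.1781311035156, 110.48741912841797), (60.321441650390625, 62.389156341552734), 4.299638271331787) [ 0.44031899 -0.25736924  0.076     ]
[388 198  36  35 975] [405.72923077 214.90461538] [ 0.58635198 -0.33567961  0.076     ]
((405.72308349609375, 214.89404296875), (32.351356506347656, 36.4797248840332), 52.912784576416016) [ 0.58634261 -0.33566973  0.076     ]
```

View pics/wrist3.png

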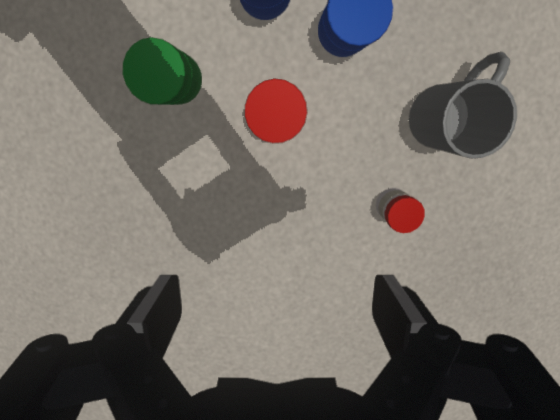

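Request:
{"api": "servo_tool", "payload": {"commands": [{"linear": [77, 0, 40], "angular": [0, 0, 0], "gripper": 1}, {"linear": [77, 0, 60], "angular": [0, 0, 0], "gripper": 1}, {"linear": [77, 0, 100], "angular": [0, 0, 0], "gripper": 1}, {"linear": [77, 0, 140], "angular": [0, 0, 0], "gripper": 1}, {"linear": [77, 0, 140], "angular": [0, 0, 0], "gripper": 1}]}}

```text
time_s: 3.9
position: [0.4389, -0.2541, 0.0983]
tool_rot: [[-0.158, 0.987, -0.006], [0.987, 0.158, 0.006], [0.007, -0.005, -1.0]]
ft_force: [-0.1, 0.2, 0.6]
grip_width: 0.0853
```

```bash
python3 - <<'E'
from h import *
st=env.observe();print(st["position"],st["time_s"])
im=env.get_image("wrist");cv2.imwrite("pics/wrist4.png",im["frame"])
im=env.get_image("side");cv2.imwrite("pics/side4.png",cv2.resize(im["frame"][220:380,180:420],None,fx=3,fy=3))
E
```

```text
[ 0.43888054 -0.25407563  0.09825587] 3.9
```

View pics/side4.png

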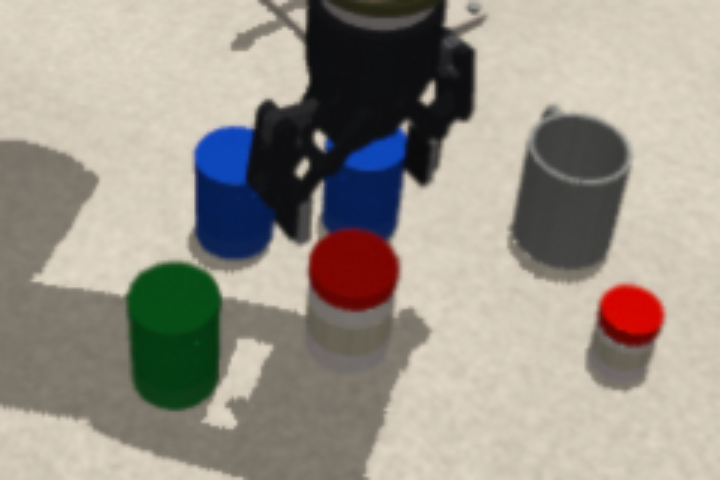

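View pics/wrist4.png

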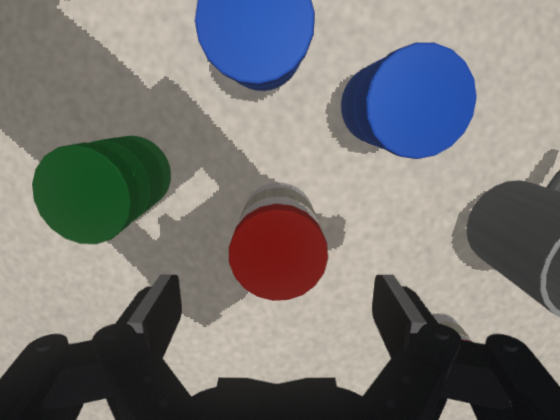

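The jar lid at (279,252) sits centred between the fingers, which are clear of the green can and the mug. Next I let it settle and check the lateral error.

Request:
{"api": "servo_tool", "payload": {"commands": [{"linear": [0, 0, 0], "angular": [0, 0, 0], "gripper": 1}, {"linear": [0, 0, 0], "angular": [0, 0, 0], "gripper": 1}]}}

```text
time_s: 4.2
position: [0.4411, -0.2575, 0.1034]
tool_rot: [[-0.157, 0.988, 0.003], [0.988, 0.157, -0.002], [-0.003, 0.002, -1.0]]
ft_force: [-0.1, -0.5, -0.2]
grip_width: 0.0853
```

Request:
{"api": "servo_tool", "payload": {"commands": [{"linear": [0, 0, 25], "angular": [0, 0, 0], "gripper": 1}, {"linear": [0, 0, 45], "angular": [0, 0, 0], "gripper": 1}, {"linear": [0, 0, 60], "angular": [0, 0, 0], "gripper": 1}, {"linear": [0, 0, 70], "angular": [0, 0, 0], "gripper": 1}, {"linear": [0, 0, 70], "angular": [0, 0, 0], "gripper": 1}, {"linear": [0, 0, 70], "angular": [0, 0, 0], "gripper": 1}]}}

```text
time_s: 4.8
position: [0.4407, -0.2573, 0.0324]
tool_rot: [[-0.156, 0.988, 0.001], [0.988, 0.156, -0.001], [-0.001, 0.001, -1.0]]
ft_force: [0.5, 0.2, 0.4]
grip_width: 0.0854
```

Request:
{"api": "servo_tool", "payload": {"commands": [{"linear": [0, 0, 0], "angular": [0, 0, 0], "gripper": -1}, {"linear": [0, 0, 0], "angular": [0, 0, 0], "gripper": -1}, {"linear": [0, 0, 0], "angular": [0, 0, 0], "gripper": -1}, {"linear": [0, 0, 0], "angular": [0, 0, 0], "gripper": -1}, {"linear": [0, 0, 0], "angular": [0, 0, 0], "gripper": -1}, {"linear": [0, 0, 0], "angular": [0, 0, 0], "gripper": -1}, {"linear": [0, 0, 0], "angular": [0, 0, 0], "gripper": -1}, {"linear": [0, 0, 0], "angular": [0, 0, 0], "gripper": -1}], "force": 30}}

```text
time_s: 5.6
position: [0.4407, -0.2572, 0.0325]
tool_rot: [[-0.156, 0.988, 0.001], [0.988, 0.156, -0.001], [-0.001, 0.001, -1.0]]
ft_force: [-1.4, 0.2, 5.9]
grip_width: 0.0571
```

```bash
python3 - <<'E'
from h import *
st=env.observe();print(st["position"],st["time_s"],st["ft_force"])
im=env.get_image("side");cv2.imwrite("pics/side5.png",cv2.resize(im["frame"][220:380,180:420],None,fx=3,fy=3))
E
```

```text
[ 0.44067169 -0.25724392  0.03246612] 5.6 [-1.4404928   0.23082373  5.88033029]
```

View pics/side5.png

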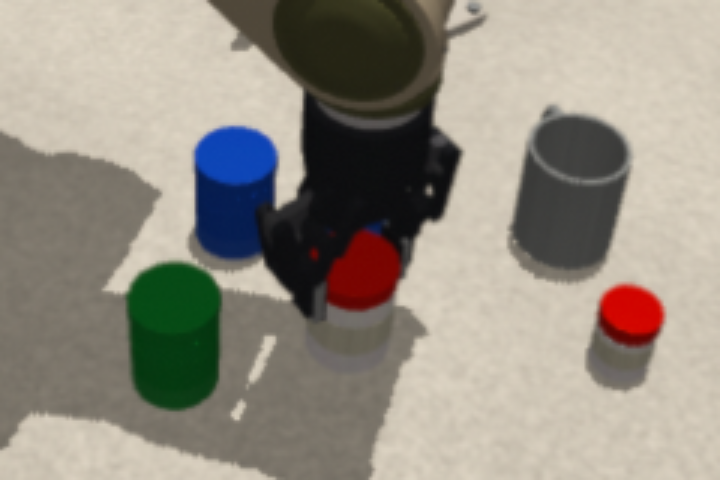

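The gripper holds the jar at 57.1 mm width with no neighbours touched. Now lift and carry it high over the grip.

Request:
{"api": "servo_tool", "payload": {"commands": [{"linear": [0, 0, -20], "angular": [0, 0, 0], "gripper": -1}, {"linear": [0, 0, -50], "angular": [0, 0, 0], "gripper": -1}, {"linear": [0, 0, -90], "angular": [0, 0, 0], "gripper": -1}, {"linear": [0, 0, -130], "angular": [0, 0, 0], "gripper": -1}, {"linear": [0, 0, -170], "angular": [0, 0, 0], "gripper": -1}, {"linear": [0, 0, -170], "angular": [0, 0, 0], "gripper": -1}]}}

```text
time_s: 6.25
position: [0.4418, -0.2581, 0.2066]
tool_rot: [[-0.157, 0.988, 0.007], [0.988, 0.157, -0.007], [-0.008, 0.006, -1.0]]
ft_force: [0.4, -0.3, -2.0]
grip_width: 0.0572
```

Request:
{"api": "servo_tool", "payload": {"commands": [{"linear": [30, 15, 0], "angular": [0, 0, 0], "gripper": -1}, {"linear": [70, 32, 0], "angular": [0, 0, 0], "gripper": -1}, {"linear": [110, 50, 0], "angular": [0, 0, 0], "gripper": -1}, {"linear": [150, 68, 0], "angular": [0, 0, 0], "gripper": -1}, {"linear": [190, 86, 0], "angular": [0, 0, 0], "gripper": -1}, {"linear": [230, 104, 0], "angular": [0, 0, 0], "gripper": -1}, {"linear": [270, 122, 0], "angular": [0, 0, 0], "gripper": -1}, {"linear": [310, 140, 0], "angular": [0, 0, 0], "gripper": -1}, {"linear": [350, 158, 0], "angular": [0, 0, 0], "gripper": -1}, {"linear": [390, 176, 0], "angular": [0, 0, 0], "gripper": -1}, {"linear": [430, 194, 0], "angular": [0, 0, 0], "gripper": -1}, {"linear": [450, 203, 0], "angular": [0, 0, 0], "gripper": -1}, {"linear": [461, 207, 0], "angular": [0, 0, 0], "gripper": -1}, {"linear": [461, 207, 0], "angular": [0, 0, 0], "gripper": -1}, {"linear": [461, 207, 0], "angular": [0, 0, 0], "gripper": -1}, {"linear": [461, 207, 0], "angular": [0, 0, 0], "gripper": -1}]}}

```text
time_s: 7.85
position: [0.5726, 0.2295, 0.2016]
tool_rot: [[-0.155, 0.988, -0.0], [0.988, 0.155, -0.0], [-0.0, -0.0, -1.0]]
ft_force: [0.6, -0.6, -2.5]
grip_width: 0.0569
```

Request:
{"api": "servo_tool", "payload": {"commands": [{"linear": [0, 0, 40], "angular": [0, 0, 0], "gripper": -1}, {"linear": [0, 0, 70], "angular": [0, 0, 0], "gripper": -1}, {"linear": [0, 0, 85], "angular": [0, 0, 0], "gripper": -1}, {"linear": [0, 0, 85], "angular": [0, 0, 0], "gripper": -1}, {"linear": [0, 0, 85], "angular": [0, 0, 0], "gripper": -1}]}}

```text
time_s: 8.35
position: [0.5731, 0.2301, 0.1176]
tool_rot: [[-0.155, 0.988, 0.001], [0.988, 0.155, 0.0], [-0.0, 0.001, -1.0]]
ft_force: [-0.6, 0.1, -1.4]
grip_width: 0.057
```

```bash
python3 - <<'E'
from h import *
import pickle
st=env.observe();print(st["position"],st["time_s"],st["ft_force"],st["grip_width"])
for n,(a,b,c,d) in {"scene":(140,310,200,420),"side":(100,260,190,370),"wrist":(0,420,0,560)}.items():
    im=env.get_image(n);pickle.dump((im,st),open(n+"6.pkl","wb"));k=3 if n!="wrist" else 1.4
    cv2.imwrite(f"pics/{n}6.png",cv2.resize(im["frame"][a:b,c:d],None,fx=k,fy=k,interpolation=cv2.INTER_CUBIC))
E
```

```text
[0.573147   0.23012404 0.11755832] 8.35 [-0.59050141  0.11919904 -1.44745842] 0.05699757040678163
```

View pics/scene6.png

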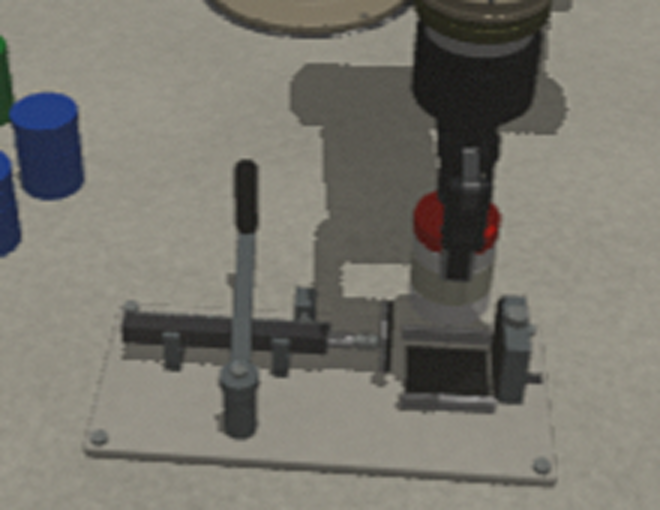

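View pics/side6.png

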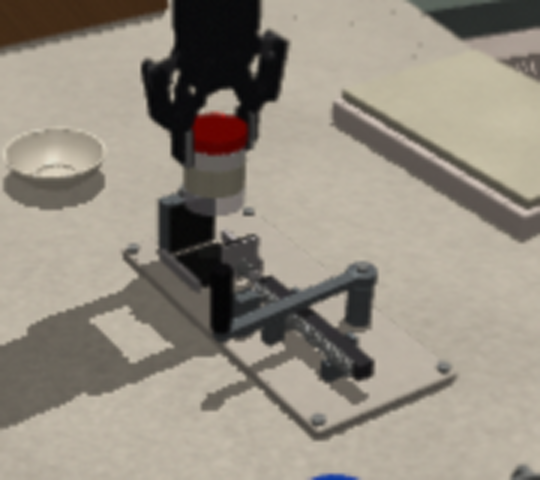

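View pics/wrist6.png

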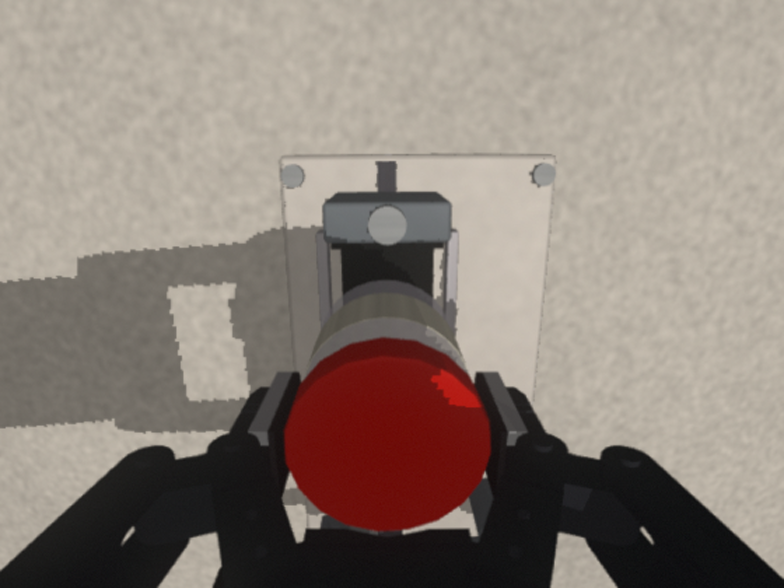

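```bash
python3 - <<'E'
from h import *
import pickle
im,st=pickle.load(open("wrist6.pkl","rb")); T=wristT(im,st); R=st["tool_rot"]; p0=st["position"]
def W(x,y,z):
    p=atz(im,x/1.4,y/1.4,z,T); return (R.T@(p-p0)*1000).round(1)[:2], p.round(4)[:2]
for n,a in {"stop L":(323,200,.068),"stop R":(451,200,.068),"stopfrontL":(325,240,.068),"railL out":(317,240,.024),"railL in":(330,240,.024),"railR in":(447,240,.024),"railR out":(458,240,.024),"floorL":(342,260,.012),"floorR":(435,260,.012),"b":(292,176,.008),"b2":(543,174,.008),"lid L":(285,437,.155),"lid R":(491,437,.155)}.items(): print(n,*W(*a))
c=env.get_image
E
```

```text
stop L [ 57.6 -26.9] [0.5377 0.2829]
stop R [57.6 27.7] [0.5916 0.2913]
stopfrontL [ 40.4 -26.7] [0.5406 0.2659]
railL out [ 32.2 -36.8] [0.5319 0.2562]
railL in [ 32.2 -29.9] [0.5388 0.2573]
railR in [32.2 32.3] [0.6002 0.2669]
railR out [32.2 38.2] [0.606  0.2679]
floorL [ 18.5 -24.9] [0.5457 0.2446]
floorR [18.5 27.5] [0.5976 0.2527]
b [ 64.6 -51.4] [0.5125 0.286 ]
b2 [66.  85.9] [0.6479 0.3087]
lid L [ -0.7 -29. ] [0.5445 0.225 ]
lid R [-0.7 30.3] [0.6032 0.2341]
```

The jar is centred on the rails to within about 0.5 mm, with about 10 mm to the stop. Lower it.

Request:
{"api": "servo_tool", "payload": {"commands": [{"linear": [0, 0.5, 25], "angular": [0, 0, 0], "gripper": -1}, {"linear": [0, 0.5, 45], "angular": [0, 0, 0], "gripper": -1}, {"linear": [0, 0.5, 60], "angular": [0, 0, 0], "gripper": -1}, {"linear": [0, 0.5, 68], "angular": [0, 0, 0], "gripper": -1}, {"linear": [0, 0.5, 71], "angular": [0, 0, 0], "gripper": -1}, {"linear": [0, 0.5, 71], "angular": [0, 0, 0], "gripper": -1}, {"linear": [0, 0.5, 71], "angular": [0, 0, 0], "gripper": -1}]}}

```text
time_s: 9.2
position: [0.5737, 0.231, 0.0466]
tool_rot: [[-0.156, 0.988, 0.002], [0.988, 0.156, 0.0], [0.0, 0.002, -1.0]]
ft_force: [-0.7, -0.9, -1.2]
grip_width: 0.0571
```

Request:
{"api": "servo_tool", "payload": {"commands": [{"linear": [0, 0, 1], "angular": [0, 0, 0], "gripper": -1}, {"linear": [0, 0, 2], "angular": [0, 0, 0], "gripper": -1}, {"linear": [0, 0, 2], "angular": [0, 0, 0], "gripper": -1}]}}

```text
time_s: 9.5
position: [0.5735, 0.231, 0.0445]
tool_rot: [[-0.157, 0.988, 0.001], [0.988, 0.157, 0.0], [0.0, 0.001, -1.0]]
ft_force: [-2.0, -0.4, 5.4]
grip_width: 0.0568
```

Contact comes at exactly the expected height (TCP 44.5 mm), so the jar is on the floor. Release.

Request:
{"api": "servo_tool", "payload": {"commands": [{"linear": [0, 0, 0], "angular": [0, 0, 0], "gripper": 1}, {"linear": [0, 0, 0], "angular": [0, 0, 0], "gripper": 1}, {"linear": [0, 0, 0], "angular": [0, 0, 0], "gripper": 1}, {"linear": [0, 0, 0], "angular": [0, 0, 0], "gripper": 1}, {"linear": [0, 0, 0], "angular": [0, 0, 0], "gripper": 1}]}}

```text
time_s: 10.0
position: [0.5732, 0.2308, 0.0435]
tool_rot: [[-0.156, 0.988, -0.0], [0.988, 0.156, -0.0], [-0.0, -0.0, -1.0]]
ft_force: [-0.2, -0.1, 0.4]
grip_width: 0.0853
```

Request:
{"api": "servo_tool", "payload": {"commands": [{"linear": [0, 0, -15], "angular": [0, 0, 0], "gripper": 1}, {"linear": [0, 0, -40], "angular": [0, 0, 0], "gripper": 1}, {"linear": [0, 0, -80], "angular": [0, 0, 0], "gripper": 1}, {"linear": [0, 0, -120], "angular": [0, 0, 0], "gripper": 1}, {"linear": [0, 0, -160], "angular": [0, 0, 0], "gripper": 1}, {"linear": [-80, 0, -160], "angular": [0, 0, 0], "gripper": 1}, {"linear": [-120, 0, -160], "angular": [0, 0, 0], "gripper": 1}, {"linear": [-120, 0, -160], "angular": [0, 0, 0], "gripper": 1}, {"linear": [-120, 0, -160], "angular": [0, 0, 0], "gripper": 1}, {"linear": [-120, 0, -160], "angular": [0, 0, 0], "gripper": 1}, {"linear": [-120, 0, -160], "angular": [0, 0, 0], "gripper": 1}]}}

```text
time_s: 11.1
position: [0.5917, 0.1135, 0.2036]
tool_rot: [[-0.158, 0.987, -0.0], [0.987, 0.158, 0.0], [0.0, -0.0, -1.0]]
ft_force: [-1.1, -1.2, 0.6]
grip_width: 0.0856
```

```bash
python3 - <<'E'
from h import *
import pickle
st=env.observe();print(st["position"],st["time_s"],st["ft_force"],st["grip_width"])
for n,(a,b,c,d) in {"scene":(140,310,200,420),"side":(100,260,190,370),"wrist":(0,420,0,560)}.items():
    st=env.observe();im=env.get_image(n);pickle.dump((im,st),open(n+"7.pkl","wb"));k=3 if n!="wrist" else 1.4
    cv2.imwrite(f"pics/{n}7.png",cv2.resize(im["frame"][a:b,c:d],None,fx=k,fy=k,interpolation=cv2.INTER_CUBIC))
E
```

```text
[0.59172058 0.11348337 0.20357843] 11.1 [-1.05705563 -1.16632583  0.62792486] 0.0856320387010182
```

View pics/scene7.png

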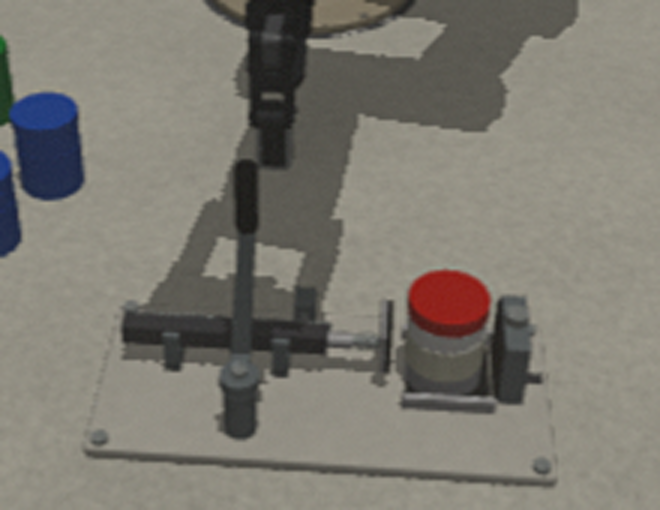

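View pics/wrist7.png

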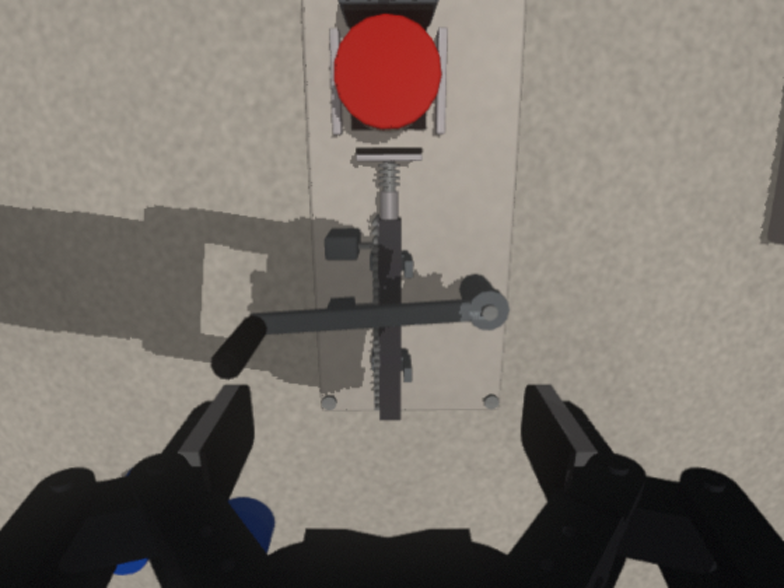

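View pics/side7.png

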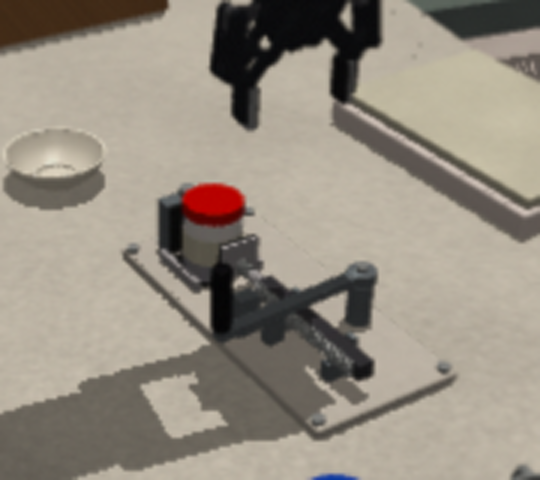

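The jar stands upright in the cradle, between pad and stop: scene crop (449,300), wrist view with the lid centred on the rails. Now turn the jaws along the clamp axis and go above the grip.

Request:
{"api": "servo_tool", "payload": {"commands": [{"linear": [-33, -88, 0], "angular": [0, 0, 90], "gripper": 0.2}, {"linear": [-33, -88, 0], "angular": [0, 0, 90], "gripper": 0.2}, {"linear": [-33, -88, 0], "angular": [0, 0, 90], "gripper": 0.2}, {"linear": [-33, -88, 0], "angular": [0, 0, 90], "gripper": 0.2}, {"linear": [-33, -88, 0], "angular": [0, 0, 90], "gripper": 0.2}, {"linear": [-33, -88, 0], "angular": [0, 0, 90], "gripper": 0.2}, {"linear": [-33, -88, 0], "angular": [0, 0, 90], "gripper": 0.2}, {"linear": [-33, -88, 0], "angular": [0, 0, 90], "gripper": 0.2}, {"linear": [-33, -88, 0], "angular": [0, 0, 90], "gripper": 0.2}, {"linear": [-33, -88, 0], "angular": [0, 0, 90], "gripper": 0.2}, {"linear": [-33, -88, 0], "angular": [0, 0, 90], "gripper": 0.2}, {"linear": [-33, -88, 0], "angular": [0, 0, 90], "gripper": 0.2}, {"linear": [-33, -88, 0], "angular": [0, 0, 90], "gripper": 0.2}]}}

```text
time_s: 12.55
position: [0.5101, 0.0664, 0.2036]
tool_rot: [[0.987, 0.159, 0.0], [0.159, -0.987, 0.0], [0.0, -0.0, -1.0]]
ft_force: [0.1, 0.3, 0.8]
grip_width: 0.0511
```

```bash
python3 - <<'E'
from h import *
import pickle
st=env.observe();print(st["position"],st["tool_rot"].round(3),st["time_s"],st["ft_force"],st["grip_width"],st["q"].round(1))
for n,(a,b,c,d) in {"scene":(100,270,200,420),"wrist":(0,420,0,560)}.items():
    im=env.get_image(n);pickle.dump((im,st),open(n+"8.pkl","wb"));k=3 if n!="wrist" else 1.4
    cv2.imwrite(f"pics/{n}8.png",cv2.resize(im["frame"][a:b,c:d],None,fx=k,fy=k,interpolation=cv2.INTER_CUBIC))
E
```

```text
[0.51014027 0.06638423 0.20364655] [[ 0.987  0.159  0.   ]
 [ 0.159 -0.987  0.   ]
 [ 0.    -0.    -1.   ]] 12.55 [0.12653615 0.25764234 0.76001184] 0.05107459991125642 [-5.8 19.1 81.7  0.  79.2 75.1]
```

View pics/wrist8.png

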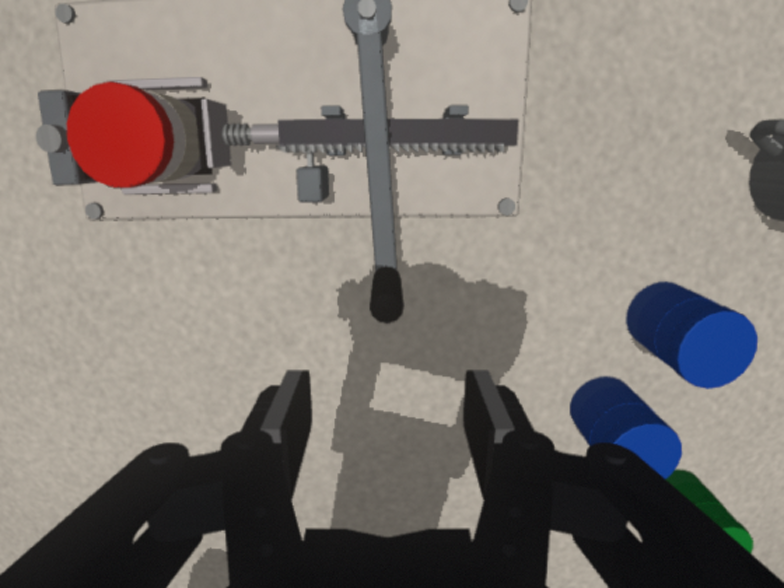

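View pics/scene8.png

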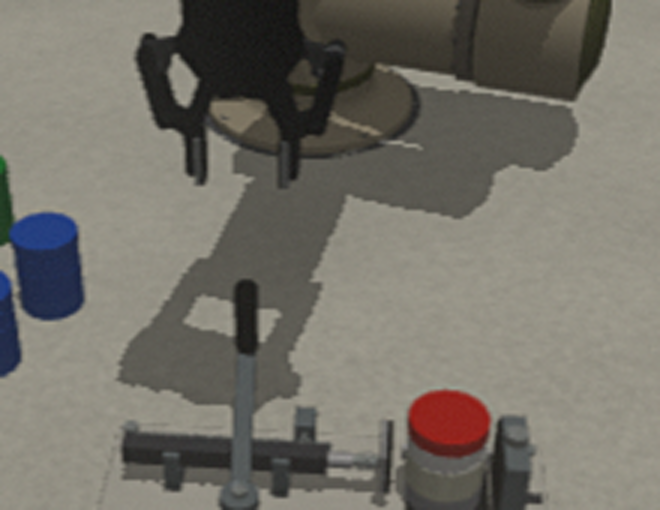

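```bash
python3 - <<'E'
from h import *
import pickle
im,st=pickle.load(open("wrist8.pkl","rb")); T=wristT(im,st); R=st["tool_rot"]; p0=st["position"]
for n,a in {"top":(387,306,.127),"bot":(386,276,.07),"piv":(368,12,.07),"lid":(120,134,.088),"padtop":(205,133,.064)}.items():
    p=atz(im,a[0]/1.4,a[1]/1.4,a[2],T); print(n,p.round(4),(R.T@(p-p0)*1000).round(1))
E
```

```text
top [0.5116 0.0665 0.127 ] [ 1.4  0.2 76.6]
bot [0.5124 0.0671 0.07  ] [  2.4  -0.4 133.6]
piv [0.659  0.1007 0.07  ] [152.4 -10.2 133.7]
lid [0.5746 0.2269 0.088 ] [  89.2 -148.2  115.7]
padtop [0.5812 0.1879 0.064 ] [  89.5 -108.6  139.7]
```

The grip is 1.5 mm ahead in tool x and centred in y. Descend to straddle it, then narrow the opening without gripping.

Request:
{"api": "servo_tool", "payload": {"commands": [{"linear": [1.5, 0, 30], "angular": [0, 0, 0], "gripper": 0.2}, {"linear": [1.5, 0, 60], "angular": [0, 0, 0], "gripper": 0.2}, {"linear": [1.5, 0, 85], "angular": [0, 0, 0], "gripper": 0.2}, {"linear": [1.5, 0, 100], "angular": [0, 0, 0], "gripper": 0.2}, {"linear": [1.5, 0, 109], "angular": [0, 0, 0], "gripper": 0.2}, {"linear": [1.5, 0, 109], "angular": [0, 0, 0], "gripper": 0.2}, {"linear": [1.5, 0, 109], "angular": [0, 0, 0], "gripper": 0.2}, {"linear": [1.5, 0, 109], "angular": [0, 0, 0], "gripper": -0.35}, {"linear": [1.5, 0, 109], "angular": [0, 0, 0], "gripper": -0.35}, {"linear": [1.5, 0, 109], "angular": [0, 0, 0], "gripper": -0.35}, {"linear": [1.5, 0, 109], "angular": [0, 0, 0], "gripper": -0.35}], "force": 60}}

```text
time_s: 13.75
position: [0.5118, 0.0662, 0.0949]
tool_rot: [[0.988, 0.156, 0.0], [0.156, -0.988, -0.0], [0.0, 0.0, -1.0]]
ft_force: [-0.5, -0.9, -0.7]
grip_width: 0.028
```

```bash
python3 - <<'E'
from h import *
import pickle
st=env.observe();print(st["position"],st["time_s"],st["ft_force"],st["grip_width"])
for n,(a,b,c,d) in {"scene":(140,310,200,420),"wrist":(0,420,0,560)}.items():
    im=env.get_image(n);pickle.dump((im,st),open(n+"9.pkl","wb"));k=3 if n!="wrist" else 1.4
    cv2.imwrite(f"pics/{n}9.png",cv2.resize(im["frame"][a:b,c:d],None,fx=k,fy=k,interpolation=cv2.INTER_CUBIC))
E
```

```text
[0.51176101 0.06622227 0.09487493] 13.75 [-0.52163414 -0.86999506 -0.69429277] 0.028000885764190395
```

View pics/wrist9.png

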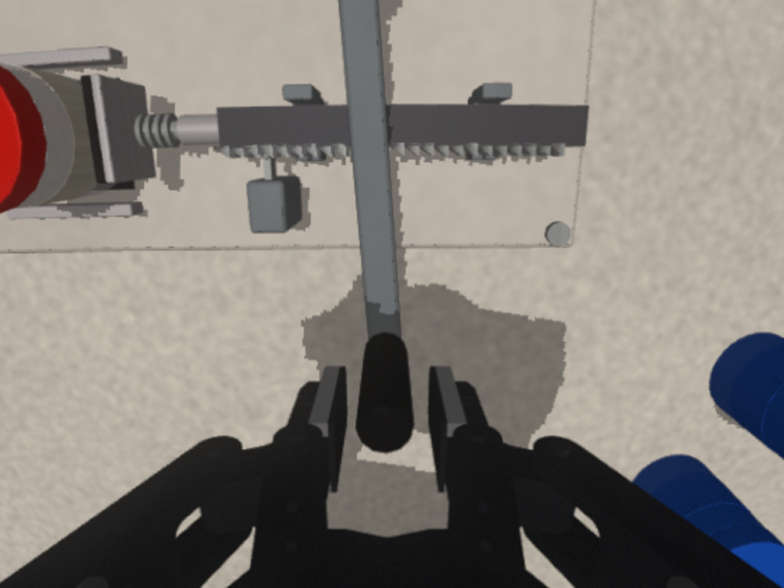

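View pics/scene9.png

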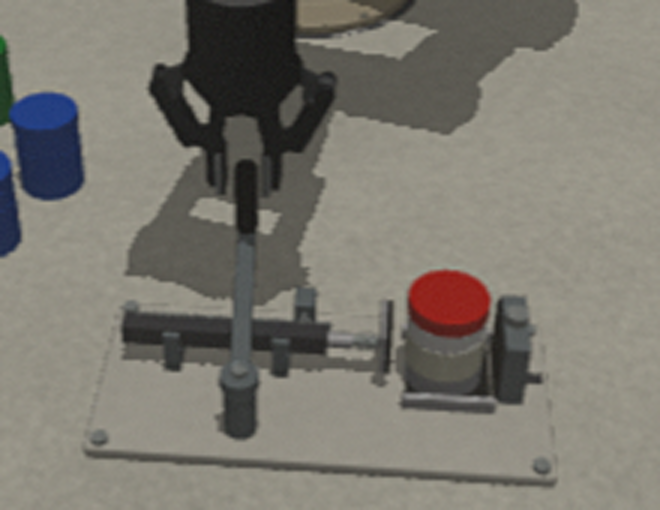

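The grip at (385,400) stands between the finger pads with about 5 mm each side, and the wrist view shows the pad and the jar too. First stroke, stepwise.

```bash
cat > f.py <<'E'
from h import *
import sys
ey=np.array([-.156,.988,0]); F=[]
for i in range(int(sys.argv[1]) if len(sys.argv)>1 else 5):
    st=env.observe(); F.append([st["ft_force"]@ey,st["ft_force"]@np.array([.988,.156,0]),st["ft_force"][2]]); im=env.get_image("wrist")
print("t",st["time_s"],"pos",st["position"].round(4),"F along y",np.mean(F,0).round(2),np.std(F,0).round(2),"w",st["grip_width"])
if len(sys.argv)>2: cv2.imwrite(f"pics/{sys.argv[2]}.png",im["frame"])
E
python3 f.py 6
```

```text
t 14.1 pos [0.5117 0.0662 0.0946] F along y [-0.06 -0.02 -0.13] [0.58 0.31 0.67] w 0.027503419433176347
```

Request:
{"api": "servo_tool", "payload": {"commands": [{"linear": [0, -5, 0], "angular": [0, 0, 0], "gripper": -0.35}, {"linear": [0, -10, 0], "angular": [0, 0, 0], "gripper": -0.35}, {"linear": [0, -15, 0], "angular": [0, 0, 0], "gripper": -0.35}, {"linear": [0, -20, 0], "angular": [0, 0, 0], "gripper": -0.35}, {"linear": [0, -20, 0], "angular": [0, 0, 0], "gripper": -0.35}, {"linear": [0, -20, 0], "angular": [0, 0, 0], "gripper": -0.35}]}}

```text
time_s: 14.75
position: [0.5085, 0.0863, 0.0946]
tool_rot: [[0.988, 0.157, -0.0], [0.157, -0.988, 0.0], [-0.0, -0.0, -1.0]]
ft_force: [-0.9, -1.5, -0.3]
grip_width: 0.0278
```

```bash
python3 f.py 5 s1a
```

```text
t 14.95 pos [0.5086 0.0859 0.0946] F along y [-1.09 -0.22 -0.29] [0.47 0.61 0.46] w 0.027657813461083078
```

Request:
{"api": "servo_tool", "payload": {"commands": [{"linear": [0, -2, 0], "angular": [0, 0, 0], "gripper": -0.35}, {"linear": [0, -4, 0], "angular": [0, 0, 0], "gripper": -0.35}, {"linear": [0, -4, 0], "angular": [0, 0, 0], "gripper": -0.35}]}}

```text
time_s: 15.3
position: [0.508, 0.0898, 0.0946]
tool_rot: [[0.988, 0.157, 0.0], [0.157, -0.988, -0.001], [0.0, 0.001, -1.0]]
ft_force: [1.1, -4.0, -0.5]
grip_width: 0.0277
```

```bash
python3 f.py 5 s1b
```

```text
t 15.5 pos [0.508  0.0898 0.0946] F along y [-4.23  0.12 -0.42] [0.46 0.61 0.24] w 0.02789724558759215
```

View pics/s1b.png

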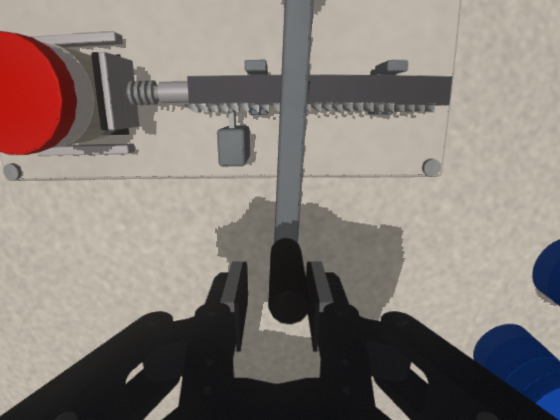

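Request:
{"api": "servo_tool", "payload": {"commands": [{"linear": [0, 8, 0], "angular": [0, 0, 0], "gripper": -0.35}, {"linear": [0, 16, 0], "angular": [0, 0, 0], "gripper": -0.35}, {"linear": [0, 24, 0], "angular": [0, 0, 0], "gripper": -0.35}, {"linear": [0, 24, 0], "angular": [0, 0, 0], "gripper": -0.35}, {"linear": [0, 24, 0], "angular": [0, 0, 0], "gripper": -0.35}, {"linear": [0, 24, 0], "angular": [0, 0, 0], "gripper": -0.35}]}}

```text
time_s: 16.15
position: [0.5116, 0.0664, 0.0946]
tool_rot: [[0.988, 0.156, -0.0], [0.156, -0.988, 0.0], [-0.0, -0.0, -1.0]]
ft_force: [0.5, -0.5, 0.1]
grip_width: 0.0276
```

```bash
python3 f.py 3 r1; python3 - <<'E'
import cv2,numpy as np,pickle
a=pickle.load(open("wrist9.pkl","rb"))[0]["frame"];b=cv2.imread("pics/r1.png")
cv2.imwrite("pics/cmp1.png",cv2.resize(np.vstack([a[40:180,0:440],b[40:180,0:440]]),None,fx=1.8,fy=1.8))
E
```

```text
t 16.25 pos [0.5116 0.0664 0.0946] F along y [-0.91  0.11 -0.01] [0.44 0.46 0.07] w 0.027777414605193517
```

View pics/cmp1.png

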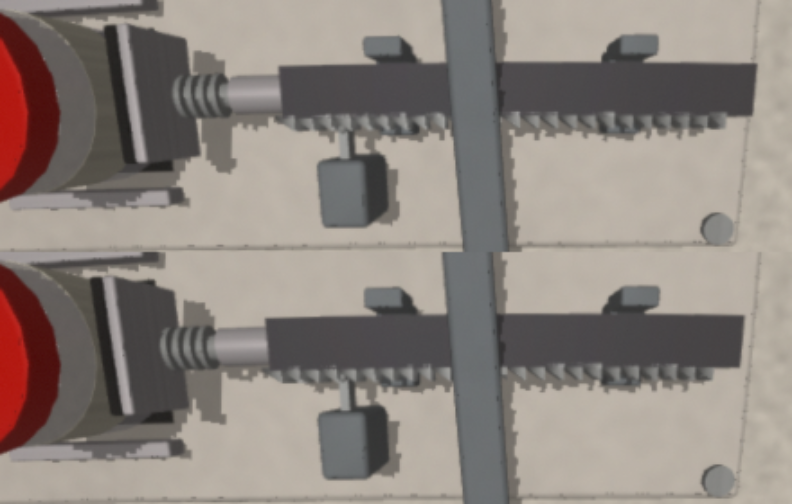

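One tooth (about 6 mm) advanced and held, with an end-of-stroke force of about 4.2 N when empty. Stroke 2.

Request:
{"api": "servo_tool", "payload": {"commands": [{"linear": [0, -6, 0], "angular": [0, 0, 0], "gripper": -0.35}, {"linear": [0, -12, 0], "angular": [0, 0, 0], "gripper": -0.35}, {"linear": [0, -18, 0], "angular": [0, 0, 0], "gripper": -0.35}, {"linear": [0, -22, 0], "angular": [0, 0, 0], "gripper": -0.35}, {"linear": [0, -24, 0], "angular": [0, 0, 0], "gripper": -0.35}, {"linear": [0, -24, 0], "angular": [0, 0, 0], "gripper": -0.35}, {"linear": [0, -24, 0], "angular": [0, 0, 0], "gripper": -0.35}]}}

```text
time_s: 17.0
position: [0.508, 0.09, 0.0946]
tool_rot: [[0.988, 0.157, 0.0], [0.157, -0.988, -0.0], [0.0, 0.0, -1.0]]
ft_force: [-0.0, -3.6, 0.4]
grip_width: 0.0275
```

```bash
python3 f.py 8 s2
```

```text
t 17.35 pos [0.508  0.0899 0.0947] F along y [-3.83  0.35  0.34] [0.52 0.57 0.32] w 0.027745484794552775
```

Request:
{"api": "servo_tool", "payload": {"commands": [{"linear": [0, 8, 0], "angular": [0, 0, 0], "gripper": -0.35}, {"linear": [0, 16, 0], "angular": [0, 0, 0], "gripper": -0.35}, {"linear": [0, 24, 0], "angular": [0, 0, 0], "gripper": -0.35}, {"linear": [0, 24, 0], "angular": [0, 0, 0], "gripper": -0.35}, {"linear": [0, 24, 0], "angular": [0, 0, 0], "gripper": -0.35}]}}

```text
time_s: 17.9
position: [0.5117, 0.066, 0.0946]
tool_rot: [[0.988, 0.156, -0.0], [0.156, -0.988, 0.0], [-0.0, -0.0, -1.0]]
ft_force: [0.5, -0.2, 0.0]
grip_width: 0.0277
```

```bash
python3 f.py 5 r2
```

```text
t 18.1 pos [0.5116 0.0664 0.0946] F along y [ 0.16  0.22 -0.32] [0.44 0.3  0.57] w 0.027241972363142623
```

Request:
{"api": "servo_tool", "payload": {"commands": [{"linear": [0, -6, 0], "angular": [0, 0, 0], "gripper": -0.35}, {"linear": [0, -12, 0], "angular": [0, 0, 0], "gripper": -0.35}, {"linear": [0, -18, 0], "angular": [0, 0, 0], "gripper": -0.35}, {"linear": [0, -22, 0], "angular": [0, 0, 0], "gripper": -0.35}, {"linear": [0, -24, 0], "angular": [0, 0, 0], "gripper": -0.35}, {"linear": [0, -24, 0], "angular": [0, 0, 0], "gripper": -0.35}, {"linear": [0, -24, 0], "angular": [0, 0, 0], "gripper": -0.35}]}}

```text
time_s: 18.85
position: [0.508, 0.09, 0.0947]
tool_rot: [[0.988, 0.157, 0.0], [0.157, -0.988, -0.0], [0.0, 0.0, -1.0]]
ft_force: [0.3, -4.3, -0.8]
grip_width: 0.0277
```

```bash
python3 f.py 8 s3
```

```text
t 19.2 pos [0.508  0.0899 0.0946] F along y [-3.72  0.19  0.11] [0.31 0.59 0.48] w 0.02752650731622171
```

Request:
{"api": "servo_tool", "payload": {"commands": [{"linear": [0, 8, 0], "angular": [0, 0, 0], "gripper": -0.35}, {"linear": [0, 16, 0], "angular": [0, 0, 0], "gripper": -0.35}, {"linear": [0, 24, 0], "angular": [0, 0, 0], "gripper": -0.35}, {"linear": [0, 24, 0], "angular": [0, 0, 0], "gripper": -0.35}, {"linear": [0, 24, 0], "angular": [0, 0, 0], "gripper": -0.35}]}}

```text
time_s: 19.75
position: [0.5116, 0.066, 0.0946]
tool_rot: [[0.988, 0.156, -0.0], [0.156, -0.988, 0.0], [-0.0, -0.0, -1.0]]
ft_force: [-0.4, 0.1, 0.8]
grip_width: 0.0275
```

```bash
python3 f.py 5 r3;  python3 - <<'E'
import cv2,numpy as np,pickle
I=[cv2.imread(f"pics/r{i}.png")[40:150,0:440] for i in (1,2,3)]
cv2.imwrite("pics/cmp3.png",cv2.resize(np.vstack(I),None,fx=1.7,fy=1.7))
E
```

```text
t 19.95 pos [0.5116 0.0664 0.0946] F along y [ 0.07 -0.37  0.44] [0.39 0.35 0.29] w 0.028239414025635654
```

View pics/cmp3.png

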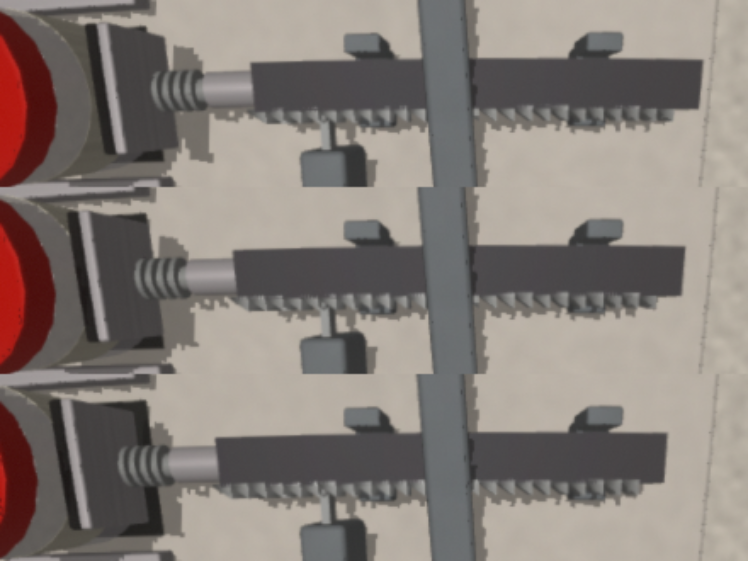

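Strokes 2 and 3 each advanced one tooth, and in stroke 3 the pad reached the jar and moved it. The baseline end force is about 3.8 N. Continue.

Request:
{"api": "servo_tool", "payload": {"commands": [{"linear": [0, -6, 0], "angular": [0, 0, 0], "gripper": -0.35}, {"linear": [0, -12, 0], "angular": [0, 0, 0], "gripper": -0.35}, {"linear": [0, -18, 0], "angular": [0, 0, 0], "gripper": -0.35}, {"linear": [0, -22, 0], "angular": [0, 0, 0], "gripper": -0.35}, {"linear": [0, -24, 0], "angular": [0, 0, 0], "gripper": -0.35}, {"linear": [0, -24, 0], "angular": [0, 0, 0], "gripper": -0.35}, {"linear": [0, -24, 0], "angular": [0, 0, 0], "gripper": -0.35}]}}

```text
time_s: 20.7
position: [0.508, 0.0899, 0.0947]
tool_rot: [[0.988, 0.157, 0.0], [0.157, -0.988, -0.001], [0.0, 0.001, -1.0]]
ft_force: [0.7, -4.6, -1.1]
grip_width: 0.028
```

```bash
python3 f.py 8 s4
```

```text
t 21.05 pos [0.508  0.0899 0.0947] F along y [-4.39  0.22 -0.12] [0.38 0.36 0.51] w 0.027517816347580795
```

Request:
{"api": "servo_tool", "payload": {"commands": [{"linear": [0, 8, 0], "angular": [0, 0, 0], "gripper": -0.35}, {"linear": [0, 16, 0], "angular": [0, 0, 0], "gripper": -0.35}, {"linear": [0, 24, 0], "angular": [0, 0, 0], "gripper": -0.35}, {"linear": [0, 24, 0], "angular": [0, 0, 0], "gripper": -0.35}, {"linear": [0, 24, 0], "angular": [0, 0, 0], "gripper": -0.35}]}}

```text
time_s: 21.6
position: [0.5116, 0.066, 0.0946]
tool_rot: [[0.988, 0.156, -0.0], [0.156, -0.988, 0.0], [-0.0, -0.0, -1.0]]
ft_force: [-1.1, -0.4, -0.3]
grip_width: 0.0278
```

```bash
python3 f.py 4 r4
```

```text
t 21.75 pos [0.5116 0.0664 0.0946] F along y [-0.   -0.34 -0.23] [0.54 0.68 0.15] w 0.027835882015645946
```

Request:
{"api": "servo_tool", "payload": {"commands": [{"linear": [0, -6, 0], "angular": [0, 0, 0], "gripper": -0.35}, {"linear": [0, -12, 0], "angular": [0, 0, 0], "gripper": -0.35}, {"linear": [0, -18, 0], "angular": [0, 0, 0], "gripper": -0.35}, {"linear": [0, -22, 0], "angular": [0, 0, 0], "gripper": -0.35}, {"linear": [0, -24, 0], "angular": [0, 0, 0], "gripper": -0.35}, {"linear": [0, -24, 0], "angular": [0, 0, 0], "gripper": -0.35}, {"linear": [0, -24, 0], "angular": [0, 0, 0], "gripper": -0.35}]}}

```text
time_s: 22.5
position: [0.508, 0.0899, 0.0947]
tool_rot: [[0.988, 0.157, 0.0], [0.157, -0.988, -0.001], [0.0, 0.001, -1.0]]
ft_force: [-0.4, -4.0, 0.4]
grip_width: 0.0278
```

```bash
python3 f.py 10 s5
```

```text
t 22.95 pos [0.508  0.0899 0.0947] F along y [-4.27  0.23 -0.19] [0.47 0.68 0.37] w 0.02787628954061986
```

Request:
{"api": "servo_tool", "payload": {"commands": [{"linear": [0, 8, 0], "angular": [0, 0, 0], "gripper": -0.35}, {"linear": [0, 16, 0], "angular": [0, 0, 0], "gripper": -0.35}, {"linear": [0, 24, 0], "angular": [0, 0, 0], "gripper": -0.35}, {"linear": [0, 24, 0], "angular": [0, 0, 0], "gripper": -0.35}, {"linear": [0, 24, 0], "angular": [0, 0, 0], "gripper": -0.35}]}}

```text
time_s: 23.5
position: [0.5116, 0.066, 0.0946]
tool_rot: [[0.988, 0.156, -0.0], [0.156, -0.988, 0.0], [-0.0, -0.0, -1.0]]
ft_force: [0.3, 0.4, -0.5]
grip_width: 0.0282
```

```bash
python3 f.py 4 r5;  python3 - <<'E'
import cv2,numpy as np,pickle
I=[cv2.imread(f"pics/r{i}.png")[40:150,0:440] for i in (3,4,5)]
cv2.imwrite("pics/cmp5.png",cv2.resize(np.vstack(I),None,fx=1.7,fy=1.7))
E
```

```text
t 23.65 pos [0.5116 0.0664 0.0946] F along y [ 0.31  0.   -0.13] [0.3  0.28 0.59] w 0.027723338081007645
```

View pics/cmp5.png

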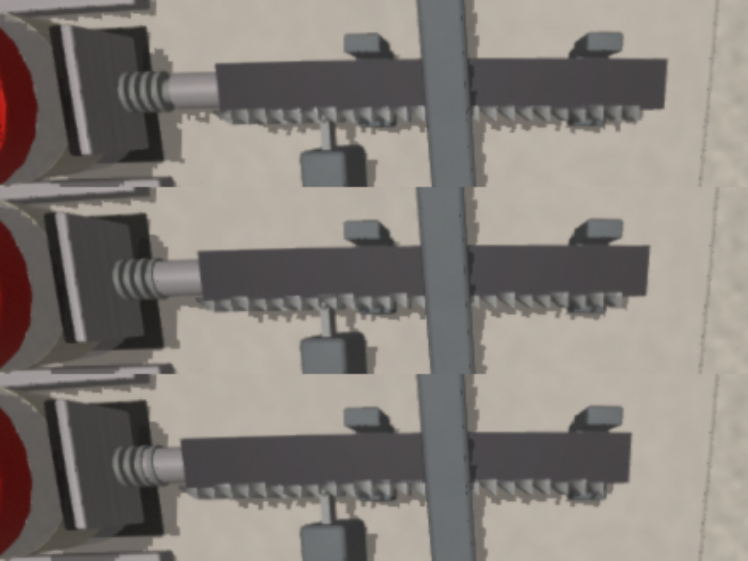

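The jar is now against the stop (the pad stopped moving between strokes 4 and 5), and the ram is taking up play at about 4.3 N. Stroke 6.

Request:
{"api": "servo_tool", "payload": {"commands": [{"linear": [0, -6, 0], "angular": [0, 0, 0], "gripper": -0.35}, {"linear": [0, -12, 0], "angular": [0, 0, 0], "gripper": -0.35}, {"linear": [0, -18, 0], "angular": [0, 0, 0], "gripper": -0.35}, {"linear": [0, -22, 0], "angular": [0, 0, 0], "gripper": -0.35}, {"linear": [0, -24, 0], "angular": [0, 0, 0], "gripper": -0.35}, {"linear": [0, -24, 0], "angular": [0, 0, 0], "gripper": -0.35}, {"linear": [0, -24, 0], "angular": [0, 0, 0], "gripper": -0.35}]}}

```text
time_s: 24.4
position: [0.508, 0.0899, 0.0947]
tool_rot: [[0.988, 0.157, 0.0], [0.157, -0.988, -0.001], [0.0, 0.001, -1.0]]
ft_force: [0.2, -4.2, -0.9]
grip_width: 0.0278
```

```bash
python3 f.py 12 s6
```

```text
t 24.95 pos [0.508  0.0899 0.0947] F along y [-4.39  0.08 -0.18] [0.67 0.51 0.71] w 0.027598521192458318
```

Request:
{"api": "servo_tool", "payload": {"commands": [{"linear": [0, 8, 0], "angular": [0, 0, 0], "gripper": -0.35}, {"linear": [0, 16, 0], "angular": [0, 0, 0], "gripper": -0.35}, {"linear": [0, 24, 0], "angular": [0, 0, 0], "gripper": -0.35}, {"linear": [0, 24, 0], "angular": [0, 0, 0], "gripper": -0.35}, {"linear": [0, 24, 0], "angular": [0, 0, 0], "gripper": -0.35}]}}

```text
time_s: 25.5
position: [0.5116, 0.066, 0.0946]
tool_rot: [[0.988, 0.156, -0.0], [0.156, -0.988, 0.0], [-0.0, -0.0, -1.0]]
ft_force: [-0.1, -0.0, 0.0]
grip_width: 0.0278
```

```bash
python3 f.py 4 r6
```

```text
t 25.65 pos [0.5116 0.0664 0.0946] F along y [ 0.08  0.3  -0.43] [0.21 0.46 0.31] w 0.027917217835486927
```

Still in the play, 4.4 N. Stroke 7.

Request:
{"api": "servo_tool", "payload": {"commands": [{"linear": [0, -6, 0], "angular": [0, 0, 0], "gripper": -0.35}, {"linear": [0, -12, 0], "angular": [0, 0, 0], "gripper": -0.35}, {"linear": [0, -18, 0], "angular": [0, 0, 0], "gripper": -0.35}, {"linear": [0, -22, 0], "angular": [0, 0, 0], "gripper": -0.35}, {"linear": [0, -24, 0], "angular": [0, 0, 0], "gripper": -0.35}, {"linear": [0, -24, 0], "angular": [0, 0, 0], "gripper": -0.35}, {"linear": [0, -24, 0], "angular": [0, 0, 0], "gripper": -0.35}]}}

```text
time_s: 26.4
position: [0.5081, 0.0896, 0.0947]
tool_rot: [[0.988, 0.157, 0.001], [0.157, -0.988, -0.002], [0.0, 0.002, -1.0]]
ft_force: [0.4, -6.9, -1.4]
grip_width: 0.0278
```

```bash
python3 f.py 14 s7
```

```text
t 27.05 pos [0.5081 0.0895 0.0947] F along y [-6.21 -0.13 -0.56] [0.36 0.56 0.47] w 0.027775458275469844
```

Request:
{"api": "servo_tool", "payload": {"commands": [{"linear": [0, 8, 0], "angular": [0, 0, 0], "gripper": -0.35}, {"linear": [0, 16, 0], "angular": [0, 0, 0], "gripper": -0.35}, {"linear": [0, 24, 0], "angular": [0, 0, 0], "gripper": -0.35}, {"linear": [0, 24, 0], "angular": [0, 0, 0], "gripper": -0.35}, {"linear": [0, 24, 0], "angular": [0, 0, 0], "gripper": -0.35}]}}

```text
time_s: 27.6
position: [0.5117, 0.066, 0.0946]
tool_rot: [[0.988, 0.156, -0.0], [0.156, -0.988, 0.0], [-0.0, -0.0, -1.0]]
ft_force: [0.2, 0.3, 1.0]
grip_width: 0.0276
```

```bash
python3 f.py 4 r7; python3 - <<'E'
import cv2,numpy as np,pickle
I=[cv2.imread(f"pics/r{i}.png")[40:150,0:440] for i in (5,6,7)]
cv2.imwrite("pics/cmp7.png",cv2.resize(np.vstack(I),None,fx=1.7,fy=1.7))
E
```

```text
t 27.75 pos [0.5116 0.0664 0.0946] F along y [ 0.21 -0.13  0.06] [0.33 0.54 0.56] w 0.027949041802533013
```

View pics/cmp7.png

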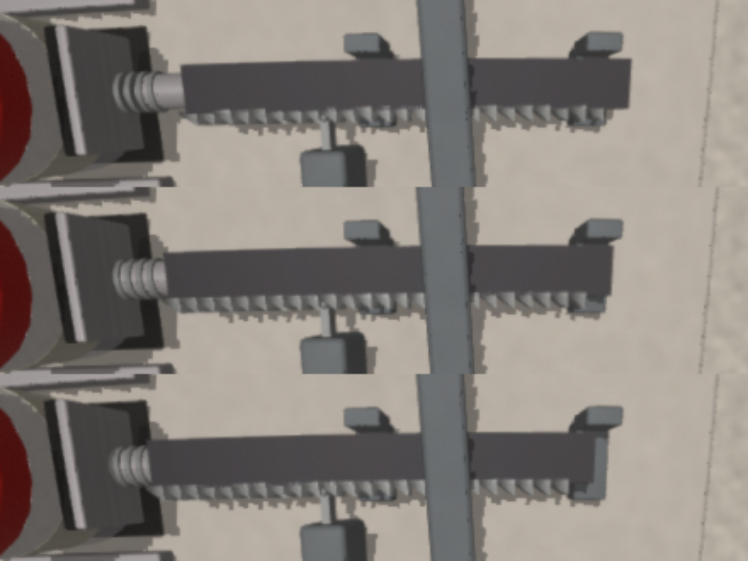

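Stroke 7 gave 6.2 N at the grip, about 2.3 N above empty. So the pad is at about 5 N at the stroke end and keeps about 3.5 N; the play is gone. Stroke 8, with a longer reading.

Request:
{"api": "servo_tool", "payload": {"commands": [{"linear": [0, -6, 0], "angular": [0, 0, 0], "gripper": -0.35}, {"linear": [0, -12, 0], "angular": [0, 0, 0], "gripper": -0.35}, {"linear": [0, -18, 0], "angular": [0, 0, 0], "gripper": -0.35}, {"linear": [0, -22, 0], "angular": [0, 0, 0], "gripper": -0.35}, {"linear": [0, -24, 0], "angular": [0, 0, 0], "gripper": -0.35}, {"linear": [0, -24, 0], "angular": [0, 0, 0], "gripper": -0.35}, {"linear": [0, -24, 0], "angular": [0, 0, 0], "gripper": -0.35}]}}

```text
time_s: 28.5
position: [0.5082, 0.0892, 0.0947]
tool_rot: [[0.988, 0.157, 0.001], [0.157, -0.988, -0.003], [0.0, 0.003, -1.0]]
ft_force: [1.6, -8.3, -1.0]
grip_width: 0.0278
```

```bash
python3 f.py 24 s8
```

```text
t 29.65 pos [0.5083 0.0892 0.0947] F along y [-8.22 -0.1  -0.78] [0.4  0.4  0.35] w 0.02762474094947053
```

Request:
{"api": "servo_tool", "payload": {"commands": [{"linear": [0, 8, 0], "angular": [0, 0, 0], "gripper": -0.35}, {"linear": [0, 16, 0], "angular": [0, 0, 0], "gripper": -0.35}, {"linear": [0, 24, 0], "angular": [0, 0, 0], "gripper": -0.35}, {"linear": [0, 24, 0], "angular": [0, 0, 0], "gripper": -0.35}, {"linear": [0, 24, 0], "angular": [0, 0, 0], "gripper": -0.35}]}}

```text
time_s: 30.2
position: [0.5116, 0.0661, 0.0946]
tool_rot: [[0.988, 0.156, -0.0], [0.156, -0.988, 0.0], [-0.0, -0.0, -1.0]]
ft_force: [0.1, 0.4, -0.1]
grip_width: 0.0276
```

```bash
python3 f.py 12 r8; python3 - <<'E'
import cv2,numpy as np,pickle
I=[cv2.imread(f"pics/r{i}.png")[40:150,0:440] for i in (6,7,8)]
cv2.imwrite("pics/cmp8.png",cv2.resize(np.vstack(I),None,fx=1.7,fy=1.7))
E
```

```text
t 30.75 pos [0.5117 0.0663 0.0946] F along y [ 0.25 -0.32 -0.01] [0.39 0.6  0.59] w 0.02746921296186801
```

View pics/cmp8.png

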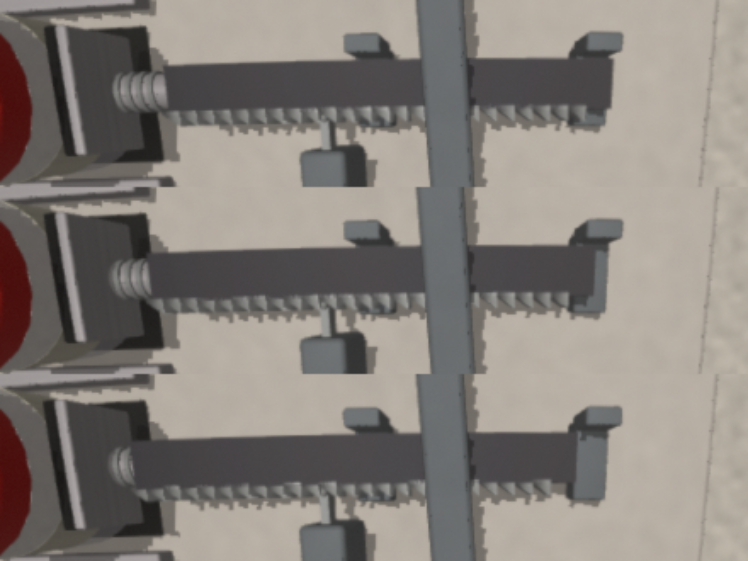

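Stroke 8 gave 8.2 N at the grip, so the pad is at about 9–10 N at the stroke end and keeps about 8–9 N. The choice is between 8–9 N now and 14–15 N after one more tooth. To decide, I take a harmless partial push (below the click) and compare it with the empty reading at the same place: 1.1 N at 20 mm.

Request:
{"api": "servo_tool", "payload": {"commands": [{"linear": [0, -5, 0], "angular": [0, 0, 0], "gripper": -0.35}, {"linear": [0, -9, 0], "angular": [0, 0, 0], "gripper": -0.35}, {"linear": [0, -11, 0], "angular": [0, 0, 0], "gripper": -0.35}, {"linear": [0, -11, 0], "angular": [0, 0, 0], "gripper": -0.35}, {"linear": [0, -11, 0], "angular": [0, 0, 0], "gripper": -0.35}]}}

```text
time_s: 31.3
position: [0.5102, 0.0765, 0.0947]
tool_rot: [[0.988, 0.157, 0.0], [0.157, -0.988, -0.002], [0.0, 0.002, -1.0]]
ft_force: [-0.1, -6.3, 0.2]
grip_width: 0.0275
```

```bash
python3 f.py 16 p11
```

```text
t 32.05 pos [0.5102 0.0764 0.0947] F along y [-6.12 -0.43 -0.43] [0.3  0.59 0.63] w 0.027908954095064574
```

Request:
{"api": "servo_tool", "payload": {"commands": [{"linear": [0, -3, 0], "angular": [0, 0, 0], "gripper": -0.35}, {"linear": [0, -6, 0], "angular": [0, 0, 0], "gripper": -0.35}, {"linear": [0, -6, 0], "angular": [0, 0, 0], "gripper": -0.35}, {"linear": [0, -6, 0], "angular": [0, 0, 0], "gripper": -0.35}]}}

```text
time_s: 32.5
position: [0.5094, 0.0817, 0.0947]
tool_rot: [[0.988, 0.157, 0.001], [0.157, -0.988, -0.003], [0.0, 0.003, -1.0]]
ft_force: [0.4, -9.8, -1.8]
grip_width: 0.0279
```

```bash
python3 f.py 16 p17
```

```text
t 33.25 pos [0.5095 0.0817 0.0947] F along y [-9.74 -0.25 -0.79] [0.61 0.64 0.65] w 0.02770561810432651
```

Request:
{"api": "servo_tool", "payload": {"commands": [{"linear": [0, -2, 0], "angular": [0, 0, 0], "gripper": -0.35}, {"linear": [0, -3, 0], "angular": [0, 0, 0], "gripper": -0.35}, {"linear": [0, -3, 0], "angular": [0, 0, 0], "gripper": -0.35}, {"linear": [0, -3, 0], "angular": [0, 0, 0], "gripper": -0.35}]}}

```text
time_s: 33.7
position: [0.5091, 0.0844, 0.0947]
tool_rot: [[0.988, 0.157, 0.001], [0.157, -0.988, -0.003], [0.0, 0.004, -1.0]]
ft_force: [1.6, -11.5, -1.0]
grip_width: 0.0277
```

```bash
python3 f.py 16 p20
```

```text
t 34.45 pos [0.5091 0.0844 0.0947] F along y [-11.49  -0.29  -0.96] [0.51 0.33 0.45] w 0.02772266504840955
```

```bash
python3 - <<'E'
import cv2,numpy as np
I=[cv2.imread(f"pics/{n}.png")[50:150,0:440] for n in ("r8","p11","p17","p20","s8")]
cv2.imwrite("pics/cmpp.png",cv2.resize(np.vstack(I),None,fx=1.2,fy=1.2))
for n in ("r8","p11","p17","p20","s8"):
    a=cv2.imread(f"pics/{n}.png")[40:160,:]; cv2.imwrite(f"pics/z_{n}.png",a)
E
```

```text
(no output)
```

View pics/cmpp.png

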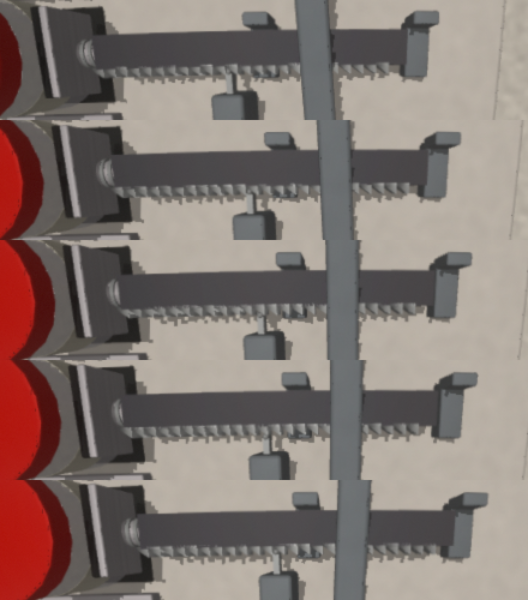

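```bash
cp pics/r1.png /tmp; python3 - <<'E'
import cv2,numpy as np,pickle
cv2.imwrite("pics/r0.png",pickle.load(open("wrist9.pkl","rb"))[0]["frame"])
ref=cv2.cvtColor(cv2.imread("pics/r3.png"),cv2.COLOR_BGR2GRAY)
# templates from r3: tab (front bracket tab ~ x 200-232,y 55-75), teeth/bar front end ~ x 118-150,y 70-112
def sub(img,t):
    r=cv2.matchTemplate(img,t,cv2.TM_CCOEFF_NORMED);_,v,_,p=cv2.minMaxLoc(r);x,y=p
    def q(a,b,c): return 0.5*(a-c)/(a-2*b+c)
    dx=q(r[y,x-1],r[y,x],r[y,x+1]) if 0<x<r.shape[1]-1 else 0
    return x+dx,y,v
tab=ref[56:76,198:232]; plate=ref[120:150,172:220]
fe=ref[72:100,120:136]
def edge(img,rows,x0,x1):
    p=img[rows[0]:rows[1],:].astype(float).mean(0); g=np.diff(cv2.GaussianBlur(p[None],(5,1),1)[0]); return p,g
for n in ["r0","s1a","s1b","r1","s2","r2","s3","r3","s4","r4","s5","r5","s6","r6","s7","r7","s8","r8","p11","p17","p20"]:
    im=cv2.cvtColor(cv2.imread(f"pics/{n}.png"),cv2.COLOR_BGR2GRAY)
    tx,ty,v=sub(im[45:90],tab)
    # bar front edge: bright spring/rod -> dark bar at rows ~ 85..95
    p,g=edge(im,(88,96),0,0); L=int(tx)-130; seg=g[max(L,20):int(tx)-5]; i=np.argmin(seg)+max(L,20)
    a,b,c=g[i-1],g[i],g[i+1]; xf=i+0.5*(a-c)/(a-2*b+c)
    # rear edge: dark->bright beyond lever
    p2,g2=edge(im,(82,92),0,0); s2=int(tx)+100; seg2=g2[s2:s2+120]; j=np.argmax(seg2)+s2
    px=sub(im[100:170],plate)
    print(n,"tab %.2f %d %.2f"%(tx,ty,v),"front %.2f"%xf,"tab-front %.2f"%(tx-xf),"rear",j, "rear-tab %.1f"%(j-tx))
E
```

```text
r0 tab 197.57 11 0.98 front 75.08 tab-front 122.49 rear 416 rear-tab 218.4
s1a tab 230.87 11 0.90 front 102.65 tab-front 128.22 rear 445 rear-tab 214.1
s1b tab 237.14 11 0.87 front 108.52 tab-front 128.62 rear 451 rear-tab 213.9
r1 tab 197.99 11 1.00 front 67.30 tab-front 130.69 rear 412 rear-tab 214.0
s2 tab 237.25 11 0.88 front 176.75 tab-front 60.50 rear 440 rear-tab 202.8
r2 tab 197.99 11 1.00 front 137.22 tab-front 60.77 rear 401 rear-tab 203.0
s3 tab 237.29 11 0.87 front 166.33 tab-front 70.96 rear 430 rear-tab 192.7
r3 tab 197.98 11 1.00 front 127.02 tab-front 70.96 rear 391 rear-tab 193.0
s4 tab 237.25 11 0.88 front 155.98 tab-front 81.27 rear 420 rear-tab 182.8
r4 tab 197.95 11 1.00 front 116.80 tab-front 81.15 rear 380 rear-tab 182.1
s5 tab 237.28 11 0.87 front 145.73 tab-front 91.56 rear 410 rear-tab 172.7
r5 tab 197.95 11 1.00 front 106.74 tab-front 91.21 rear 370 rear-tab 172.0
s6 tab 237.30 11 0.87 front 135.22 tab-front 102.07 rear 399 rear-tab 161.7
r6 tab 197.95 11 1.00 front 96.62 tab-front 101.33 rear 359 rear-tab 161.1
s7 tab 236.39 11 0.87 front 124.77 tab-front 111.62 rear 394 rear-tab 157.6
r7 tab 197.95 11 1.00 front 86.59 tab-front 111.36 rear 357 rear-tab 159.0
s8 tab 235.85 11 0.88 front 114.67 tab-front 121.18 rear 393 rear-tab 157.2
r8 tab 197.65 11 0.99 front 77.26 tab-front 120.39 rear 356 rear-tab 158.3
p11 tab 214.64 11 0.96 front 91.07 tab-front 123.58 rear 372 rear-tab 157.4
p17 tab 223.33 11 0.93 front 97.96 tab-front 125.37 rear 381 rear-tab 157.7
p20 tab 227.58 11 0.91 front 100.93 tab-front 126.65 rear 385 rear-tab 157.4
```

```bash
python3 - <<'E'
import cv2,numpy as np
g=lambda n:cv2.cvtColor(cv2.imread(f"pics/{n}.png"),cv2.COLOR_BGR2GRAY).astype(np.float32)
def sub(img,t):
    r=cv2.matchTemplate(img,t,cv2.TM_CCOEFF_NORMED);_,v,_,(x,y)=cv2.minMaxLoc(r)
    q=lambda a,b,c:0.5*(a-c)/(a-2*b+c)
    return x+(q(r[y,x-1],r[y,x],r[y,x+1]) if 0<x<r.shape[1]-1 else 0),v
def up(a,k=8): return cv2.resize(a,None,fx=k,fy=k,interpolation=cv2.INTER_CUBIC)
names=["r2","r3","r4","r5","r6","r7","r8"]
ref=g("r5")
# static shift refs: several tabs / lever post block
stat=[(54,78,196,236),(105,150,170,222)]
teeth=[(98,118,112,172),(98,118,232,242)]
for n in names:
    im=g(n); out=[]
    for (a,b,c,d) in stat:
        t=up(ref[a+2:b-2,c+3:d-3]); x,v=sub(up(ref[a:b,c:d]) if 0 else up(im[a:b,c-4:d+4]),t); out.append((x/8-7,v))
    a,b,c,d=100,114,280,350   # teeth behind lever (right)
    res=[]
    for (c,d) in [(282,330),(125,170),(115,160)]:
        t=up(ref[a:b,c:d]); x,v=sub(up(im[a-1:b+1,c-6:d+6]),t); res.append((round(float(x/8-6),3),round(v,2)))
    print(n,[(round(float(x),3),round(v,2)) for x,v in out],res)
E
```

```text
r2 [(0.032, 1.0), (0.027, 1.0)] [(-0.011, 0.89), (0.251, 0.62), (0.512, 0.58)]
r3 [(0.031, 1.0), (0.023, 1.0)] [(0.044, 0.96), (0.032, 0.73), (0.083, 0.61)]
r4 [(-0.006, 1.0), (-0.001, 1.0)] [(0.041, 0.85), (-0.014, 0.85), (0.119, 0.73)]
r5 [(0.0, 1.0), (-0.001, 1.0)] [(0.002, 1.0), (0.001, 1.0), (-0.001, 1.0)]
r6 [(-0.005, 1.0), (0.014, 1.0)] [(-0.021, 0.92), (-0.036, 0.93), (-0.033, 0.93)]
r7 [(-0.002, 1.0), (0.014, 0.99)] [(0.078, 0.94), (0.165, 0.9), (0.217, 0.89)]
r8 [(-0.245, 1.0), (-0.188, 0.99)] [(0.309, 0.8), (0.361, 0.87), (0.392, 0.86)]
```

The partial push mostly felt the holding tooth's stiffness, so it says little about the pad. The bar's measured sag between r6, r7 and r8 gives a kept force of about 2.5 N after stroke 7 and 8.5 N after stroke 8, matching the grip readings. One more tooth gives about 14.5 N (peak about 16 N, under 20), which is closer to 12 than 8.5. I finish this stroke.

Request:
{"api": "servo_tool", "payload": {"commands": [{"linear": [0, -2, 0], "angular": [0, 0, 0], "gripper": -0.35}, {"linear": [0, -4, 0], "angular": [0, 0, 0], "gripper": -0.35}, {"linear": [0, -4.5, 0], "angular": [0, 0, 0], "gripper": -0.35}, {"linear": [0, -4.5, 0], "angular": [0, 0, 0], "gripper": -0.35}, {"linear": [0, -4.5, 0], "angular": [0, 0, 0], "gripper": -0.35}]}}

```text
time_s: 35.0
position: [0.5084, 0.0891, 0.0947]
tool_rot: [[0.988, 0.157, 0.001], [0.157, -0.988, -0.003], [0.001, 0.003, -1.0]]
ft_force: [2.3, -9.2, -0.9]
grip_width: 0.0277
```

```bash
python3 f.py 14 s9
```

```text
t 35.65 pos [0.5084 0.0891 0.0947] F along y [-9.77  0.3  -1.07] [0.31 0.56 0.51] w 0.027731896671908993
```

Request:
{"api": "servo_tool", "payload": {"commands": [{"linear": [0, 8, 0], "angular": [0, 0, 0], "gripper": -0.35}, {"linear": [0, 16, 0], "angular": [0, 0, 0], "gripper": -0.35}, {"linear": [0, 24.5, 0], "angular": [0, 0, 0], "gripper": -0.35}, {"linear": [0, 24.5, 0], "angular": [0, 0, 0], "gripper": -0.35}, {"linear": [0, 24.5, 0], "angular": [0, 0, 0], "gripper": -0.35}]}}

```text
time_s: 36.2
position: [0.5116, 0.0663, 0.0946]
tool_rot: [[0.988, 0.156, -0.0], [0.156, -0.988, 0.0], [-0.0, -0.001, -1.0]]
ft_force: [0.7, 1.1, 0.1]
grip_width: 0.0279
```

```bash
python3 f.py 6 r9; python3 - <<'E'
import cv2,numpy as np
I=[cv2.imread(f"pics/{n}.png")[40:150,0:440] for n in ("r7","r8","r9")]
cv2.imwrite("pics/cmp9.png",cv2.resize(np.vstack(I),None,fx=1.7,fy=1.7))
g=lambda n:cv2.cvtColor(cv2.imread(f"pics/{n}.png"),cv2.COLOR_BGR2GRAY).astype(np.float32)
def sub(img,t):
    r=cv2.matchTemplate(img,t,cv2.TM_CCOEFF_NORMED);_,v,_,(x,y)=cv2.minMaxLoc(r); return x/8,v
up=lambda a:cv2.resize(a,None,fx=8,fy=8,interpolation=cv2.INTER_CUBIC)
ref=g("r5")
for n in ["r6","r7","r8","r9"]:
    im=g(n); s=sub(up(im[54:78,192:240]),up(ref[56:76,199:233]))[0]-7
    print(n,s,[sub(up(im[99:115,c-6:d+6]),up(ref[100:114,c:d]))[0]-6 for c,d in [(282,330),(125,170),(115,160)]])
E
```

```text
t 36.45 pos [0.5116 0.0665 0.0946] F along y [ 0.    0.12 -0.18] [0.56 0.53 0.22] w 0.02759146102796194
r6 0.0 [0.0, 0.0, 0.0]
r7 0.0 [0.125, 0.125, 0.25]
r8 -0.25 [0.25, 0.375, 0.375]
r9 0.25 [0.875, 0.875, 0.875]
```

View pics/cmp9.png

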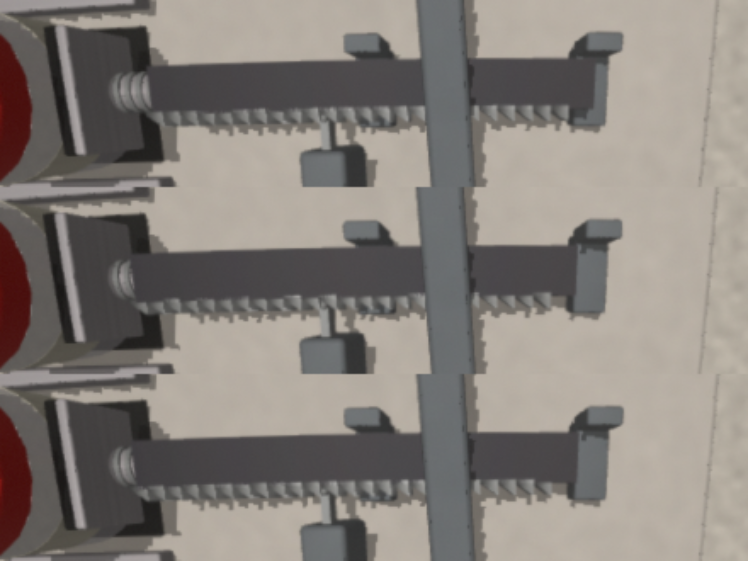

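```bash
python3 - <<'E'
import cv2,numpy as np
I=[]
for n,dx in (("r8",0),("p20",30),("s8",38),("s9",38),("r9",0)):
    I.append(cv2.imread(f"pics/{n}.png")[40:150,dx:dx+440])
cv2.imwrite("pics/cmp9b.png",cv2.resize(np.vstack(I),None,fx=1.05,fy=1.05))
g=lambda n:cv2.cvtColor(cv2.imread(f"pics/{n}.png"),cv2.COLOR_BGR2GRAY).astype(np.float32)
ref=g("r3"); up=lambda a:cv2.resize(a,None,fx=8,fy=8,interpolation=cv2.INTER_CUBIC)
def m(n):
    im=g(n);t=up(ref[56:76,199:233]);r=cv2.matchTemplate(up(im[45:90]),t,cv2.TM_CCOEFF_NORMED);_,_,_,p=cv2.minMaxLoc(r);tx=p[0]/8
    pr=im[88:96].mean(0);gg=np.diff(cv2.GaussianBlur(pr[None],(5,1),1)[0]);L=int(tx)-135;i=np.argmin(gg[L:int(tx)-30])+L
    a,b,c=gg[i-1:i+2];print(n,round(tx,2),round(tx-(i+.5*(a-c)/(a-2*b+c)),2))
    # pad face edge
for n in ["r6","r7","r8","s7","s8","s9","r9","p20"]: m(n)
E
```

```text
r6 199.0 102.38
r7 199.0 112.41
r8 198.75 121.49
s7 237.25 112.48
s8 236.75 122.08
s9 236.25 131.33
r9 199.25 121.24
p20 228.62 127.69
```

View pics/cmp9b.png

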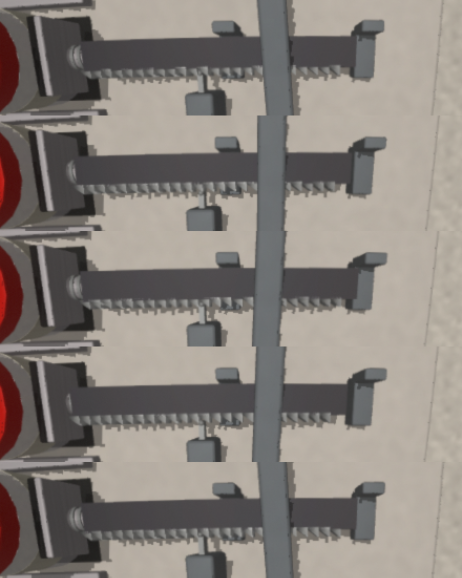

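At s9 the bar moved about a full tooth (131.3 vs 121.5 px) but fell back on release. With the higher load the arm gave way a little and the lever stopped just short of the click. The jar is unaffected, still at tooth 8. I repeat the stroke slightly further.

Request:
{"api": "servo_tool", "payload": {"commands": [{"linear": [0, -6, 0], "angular": [0, 0, 0], "gripper": -0.35}, {"linear": [0, -12, 0], "angular": [0, 0, 0], "gripper": -0.35}, {"linear": [0, -18, 0], "angular": [0, 0, 0], "gripper": -0.35}, {"linear": [0, -22, 0], "angular": [0, 0, 0], "gripper": -0.35}, {"linear": [0, -25.5, 0], "angular": [0, 0, 0], "gripper": -0.35}, {"linear": [0, -25.5, 0], "angular": [0, 0, 0], "gripper": -0.35}, {"linear": [0, -25.5, 0], "angular": [0, 0, 0], "gripper": -0.35}]}}

```text
time_s: 37.2
position: [0.5082, 0.0902, 0.0947]
tool_rot: [[0.988, 0.157, 0.001], [0.157, -0.988, -0.003], [0.001, 0.004, -1.0]]
ft_force: [0.9, -10.8, -0.8]
grip_width: 0.0279
```

```bash
python3 f.py 14 s10; python3 - <<'E'
import cv2,numpy as np
g=lambda n:cv2.cvtColor(cv2.imread(f"pics/{n}.png"),cv2.COLOR_BGR2GRAY).astype(np.float32)
ref=g("r3"); up=lambda a:cv2.resize(a,None,fx=8,fy=8,interpolation=cv2.INTER_CUBIC)
def m(n):
    im=g(n);t=up(ref[56:76,199:233]);r=cv2.matchTemplate(up(im[45:90]),t,cv2.TM_CCOEFF_NORMED);_,_,_,p=cv2.minMaxLoc(r);tx=p[0]/8
    pr=im[88:96].mean(0);gg=np.diff(cv2.GaussianBlur(pr[None],(5,1),1)[0]);L=int(tx)-145;i=np.argmin(gg[L:int(tx)-30])+L
    a,b,c=gg[i-1:i+2];print(n,round(tx,2),round(tx-(i+.5*(a-c)/(a-2*b+c)),2))
for n in ["s8","s9","s10"]: m(n)
E
```

```text
t 37.85 pos [0.5082 0.0901 0.0947] F along y [-11.29  -0.05  -0.91] [0.41 0.54 0.33] w 0.027614344548806805
s8 236.75 122.08
s9 236.25 131.33
s10 238.0 132.02
```

Request:
{"api": "servo_tool", "payload": {"commands": [{"linear": [0, 8, 0], "angular": [0, 0, 0], "gripper": -0.35}, {"linear": [0, 16, 0], "angular": [0, 0, 0], "gripper": -0.35}, {"linear": [0, 25.5, 0], "angular": [0, 0, 0], "gripper": -0.35}, {"linear": [0, 25.5, 0], "angular": [0, 0, 0], "gripper": -0.35}, {"linear": [0, 25.5, 0], "angular": [0, 0, 0], "gripper": -0.35}]}}

```text
time_s: 38.4
position: [0.5117, 0.0661, 0.0946]
tool_rot: [[0.988, 0.156, -0.0], [0.156, -0.988, 0.0], [-0.0, -0.0, -1.0]]
ft_force: [0.8, 0.4, 0.4]
grip_width: 0.0278
```

```bash
python3 f.py 6 r10; python3 - <<'E'
import cv2,numpy as np
g=lambda n:cv2.cvtColor(cv2.imread(f"pics/{n}.png"),cv2.COLOR_BGR2GRAY).astype(np.float32)
ref=g("r3"); up=lambda a:cv2.resize(a,None,fx=8,fy=8,interpolation=cv2.INTER_CUBIC)
def m(n):
    im=g(n);t=up(ref[56:76,199:233]);r=cv2.matchTemplate(up(im[45:90]),t,cv2.TM_CCOEFF_NORMED);_,_,_,p=cv2.minMaxLoc(r);tx=p[0]/8
    pr=im[88:96].mean(0);gg=np.diff(cv2.GaussianBlur(pr[None],(5,1),1)[0]);L=int(tx)-145;i=np.argmin(gg[L:int(tx)-30])+L
    a,b,c=gg[i-1:i+2];print(n,round(tx,2),round(tx-(i+.5*(a-c)/(a-2*b+c)),2))
for n in ["r8","r9","r10"]: m(n)
I=[cv2.imread(f"pics/{n}.png")[40:150,0:440] for n in ("r8","r9","r10")]
cv2.imwrite("pics/cmp10.png",cv2.resize(np.vstack(I),None,fx=1.7,fy=1.7))
E
```

```text
t 38.65 pos [0.5116 0.0665 0.0946] F along y [ 0.23  0.38 -0.27] [0.22 0.26 0.51] w 0.02781958125537563
r8 198.75 121.49
r9 199.25 121.24
r10 199.12 131.24
```

View pics/cmp10.png

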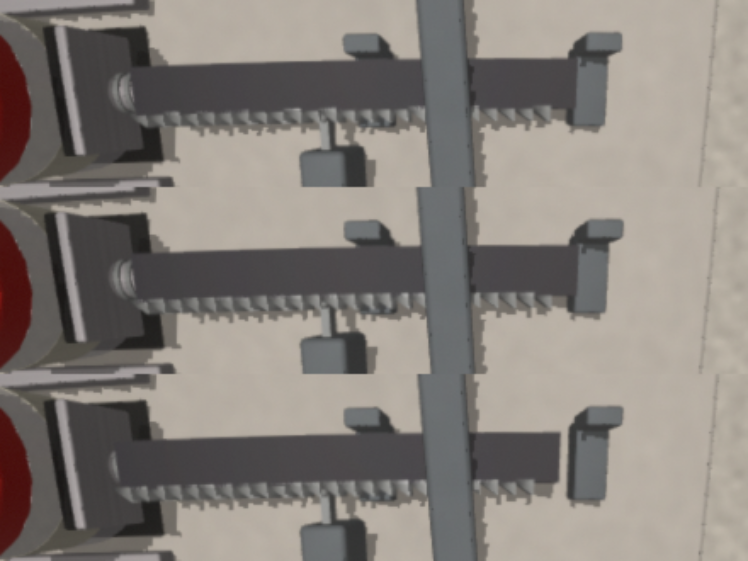

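Tooth 9 is held (bar 131.2 px) and the lever is back at rest with no force on the grip. The end-of-stroke push was 11.3 N, i.e. about 15 N at the pad then and about 13.5 N kept. Open and leave upward.

Request:
{"api": "servo_tool", "payload": {"commands": [{"linear": [0, 0, 0], "angular": [0, 0, 0], "gripper": 0.2}, {"linear": [0, 0, 0], "angular": [0, 0, 0], "gripper": 0.2}, {"linear": [0, 0, 0], "angular": [0, 0, 0], "gripper": 0.2}, {"linear": [0, 0, -20], "angular": [0, 0, 0], "gripper": 0.2}, {"linear": [0, 0, -60], "angular": [0, 0, 0], "gripper": 0.2}, {"linear": [0, 0, -100], "angular": [0, 0, 0], "gripper": 0.2}, {"linear": [0, 0, -130], "angular": [0, 0, 0], "gripper": 0.2}, {"linear": [0, 0, -130], "angular": [0, 0, 0], "gripper": 0.2}, {"linear": [0, 0, -130], "angular": [0, 0, 0], "gripper": 0.2}]}}

```text
time_s: 39.6
position: [0.5115, 0.0662, 0.2245]
tool_rot: [[0.988, 0.156, 0.0], [0.156, -0.988, -0.0], [0.0, 0.0, -1.0]]
ft_force: [0.0, -0.4, -0.6]
grip_width: 0.0513
```

```bash
python3 - <<'E'
from h import *
st=env.observe();print(st["position"],st["time_s"],st["ft_force"])
for n,(a,b,c,d) in {"scene":(140,310,200,420),"side":(100,260,190,370),"wrist":(0,420,0,560)}.items():
    im=env.get_image(n);k=3 if n!="wrist" else 1.4
    cv2.imwrite(f"pics/{n}11.png",cv2.resize(im["frame"][a:b,c:d],None,fx=k,fy=k,interpolation=cv2.INTER_CUBIC))
E
```

```text
[0.51154555 0.06623027 0.2245456 ] 39.6 [ 0.020163   -0.44833547 -0.59393059]
```

View pics/scene11.png

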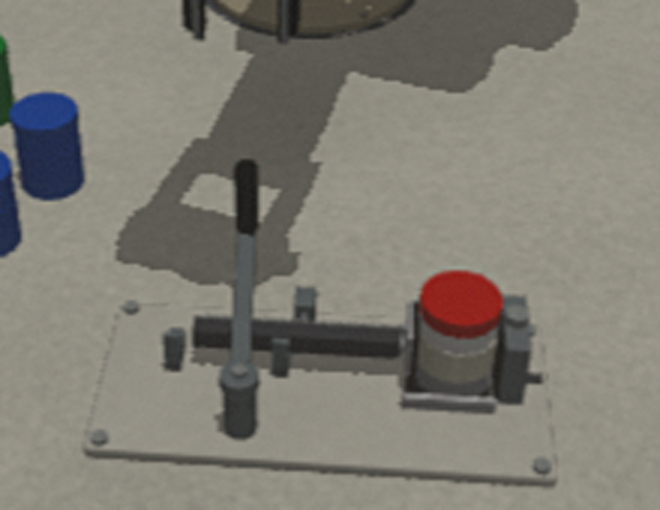

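View pics/wrist11.png

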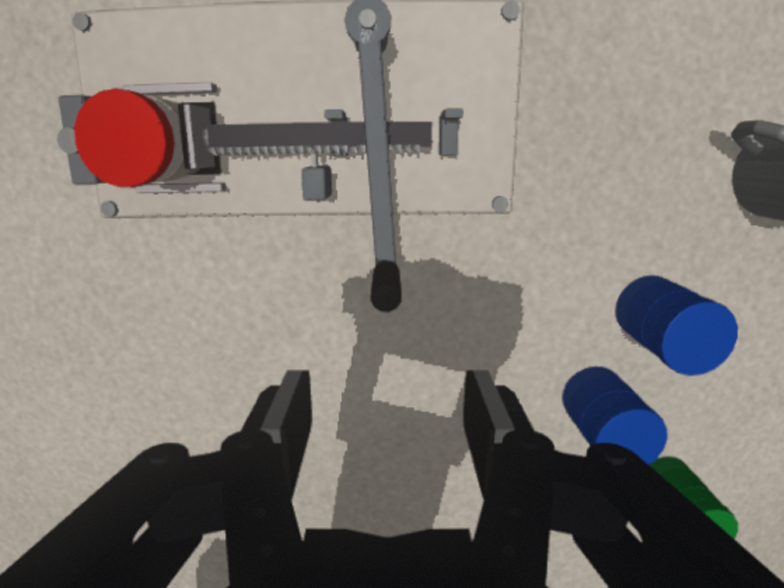

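View pics/side11.png

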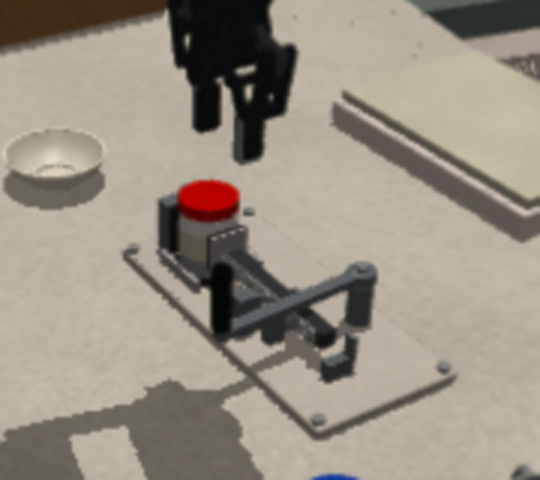

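The jar is upright between pad and stop, the lever is at rest and the robot is clear. I hand the job in.

```bash
python3 -c "
from rig import env
print(env.close_job())"
```

```text
the job is handed in; nothing more can be done
None
```

The large red-lid jar is standing upright in the cradle, clamped against the back stop at about 13.5 N (estimated, about ±1 N). I pumped nine teeth by the grip alone and handed the job in with the clock at about 40 s.

**Force:** the push at the end of a stroke was about 3.9 N when empty, then 6.2, 8.2 and 11.3 N for teeth 7, 8 and 9. That puts the pad at about 15 N at the end of the last stroke, below the 20 N dent limit. Stopping at tooth 8 would have left only about 8.5 N, so I took the ninth.

**Last checks:** the final pictures show the jar upright against the stop, the lever back at rest and the gripper clear. The fingers never touched the pad. I did not go near the small jar, mug or dish, though I did not picture all three again at the end.

**What disagreed or failed:**
- **Ninth stroke:** the first try stopped just short of the click and the bar fell back to tooth 8. I repeated it about 1 mm further and it held.
- **Partial push:** before that, I pushed the lever part-way to refine the force estimate. It read higher than the simple force rule predicts (11.5 N at 20 mm), so I did not rely on it.
- **Step size:** the grip reading rose about 2 N from tooth 7 to 8 and about 3 N from 8 to 9, where about 2.9 N per tooth was expected. This is why the kept force is only known to about 1 N.

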